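# Face the condiment jars to the guests

### The job

Get the condiment rack ready for the guests: take the wooden spatula that was left across the jar lids and lay it down flat, lengthwise, in the long steel utensil pan, and turn the jars where they stand (too wide to grip, but a fingertip on the lid's edge rolls them round) until all three paper labels face squarely out of the rack's front, the side with the ticket rail, away from you. One jar may already be right. Keep the jars upright in their openings, and do not shift or knock over the bottles, mill and shaker standing round the rack.

Things in the scene. Friction and masses are not known exactly. Their poses are not given: they have to be found in the camera images.
- rack: fixed sheet-steel rack, 140 x 390 mm, 58 mm high, with three round openings in a row for the jars. Origin: centre of its underside; y along the row (openings at y = -125, 0, 125 mm); x points to its front, the guests' side, away from the arm, with the sloping ticket rail. The jars stand on its floor, 6 mm up; its top sheet 49 mm up
- jar_a: wide amber glass jar, one of three alike: body 110 mm across, dark lid 100 mm across, flat lid top 132 mm above its origin, 0.6 kg, too wide to grip. It stands in an opening of the rack (3 mm play) on a slippery nylon glide: a fingertip pressed on the grippy lid near its edge (about 10 N) and moved round the jar's axis carries it round, with some slip. Origin: centre of its underside; z up; x points at the middle of its label
- jar_a_label (a point): middle of the paper label of jar_a: 55 mm out from the jar's axis, 72 mm above its underside. The label is 44 mm high and wraps 84 degrees of the glass; an 18 mm wide white paper seal strip runs from it up over the lid's edge and 36 mm in across the lid's top, so that the label's side shows from above
- jar_b: wide amber glass jar, one of three alike: body 110 mm across, dark lid 100 mm across, flat lid top 132 mm above its origin, 0.6 kg, too wide to grip. It stands in an opening of the rack (3 mm play) on a slippery nylon glide: a fingertip pressed on the grippy lid near its edge (about 10 N) and moved round the jar's axis carries it round, with some slip. Origin: centre of its underside; z up; x points at the middle of its label
- jar_b_label (a point): middle of the paper label of jar_b: 55 mm out from the jar's axis, 72 mm above its underside. The label is 44 mm high and wraps 84 degrees of the glass; an 18 mm wide white paper seal strip runs from it up over the lid's edge and 36 mm in across the lid's top, so that the label's side shows from above
- jar_c: wide amber glass jar, one of three alike: body 110 mm across, dark lid 100 mm across, flat lid top 132 mm above its origin, 0.6 kg, too wide to grip. It stands in an opening of the rack (3 mm play) on a slippery nylon glide: a fingertip pressed on the grippy lid near its edge (about 10 N) and moved round the jar's axis carries it round, with some slip. Origin: centre of its underside; z up; x points at the middle of its label
- jar_c_label (a point): middle of the paper label of jar_c: 55 mm out from the jar's axis, 72 mm above its underside. The label is 44 mm high and wraps 84 degrees of the glass; an 18 mm wide white paper seal strip runs from it up over the lid's edge and 36 mm in across the lid's top, so that the label's side shows from above
- spatula_mid (a point): wooden spatula, 260 mm long, 70 g, lying flat across two or three of the jar lids. Point: middle of its length, half-way up its handle (6.5 mm above its flat underside). x along its length towards the blade, z up. Handle 22 mm wide and 13 mm thick from x = -130 to 40 mm; blade 48 mm wide and 7 mm thick from 30 to 130 mm
- pan: fixed long steel utensil pan, empty, 330 x 130 mm and 45 mm high outside, walls and floor 3 mm. Origin: centre of its underside; x along its length. It stands on the counter to one side of the rack, left or right
- breadboard: fixed white bread board, 310 x 130 mm, with a crusty loaf on it, 102 mm high in all. Origin: centre of its underside; x along its length. It stands on the side of the rack where the pan is not
- pump: standing sauce dispenser of white plastic with a pump head, 84 mm across, 235 mm high; its thin spout reaches 60 mm from the axis. Origin: centre of its underside. To be left alone
- oil: standing green glass oil bottle, 68 mm across, 250 mm high. Origin: centre of its underside. To be left alone
- mill: standing dark wooden pepper mill, 58 mm across, 225 mm high. Origin: centre of its underside. To be left alone
- salt: standing glass salt shaker, 52 mm across, 95 mm high. Origin: centre of its underside. To be left alone
Things that resemble listed ones, but are neither listed nor needed, are in the scene too. What is shaped like the jar_b but blue is not meant. What is shaped like the jar_a but purple is not meant.

How it is judged:
By the outcome, as a careful person would: the job done as asked, in the order asked, and still so for the second after the job is handed in, with the robot touching nothing.
It also fails if it takes over 67 s, if anything falls off the work surface, if the arm or the gripper's body presses on something with over 40 N, if the wrist force passes 120 N, or if a joint passes its speed limit or range.

### The arm

A 6-joint arm with a two-finger parallel gripper is mounted at the origin on the work surface. World frame = base frame: x ahead of the robot, y to its left, z up, the work surface at z = 0. Lengths are in mm, angles in degrees, forces in N, time in s.
With the tool pointing down it reaches from about 300 to 875 mm from the base axis. Payload 6.4 kg.
Tool frame: the origin (TCP) lies on the centre line of the jaws, within the pads' length; the fingertips stand 8 mm ahead of it and the grasp point (between the pads) lies 11 mm behind it; z points along the fingers, y is the direction in which the jaws open and shut (so a half turn about z gives the same grasp; the last joint's range is limited). The gripper opens to 88 mm and grips with 3 to 60 N. Pads are 18 mm wide; open, the fingers measure 123 mm over their backs; the gripper's body (75 mm by 187 mm) begins 45 mm behind the grasp point.
Start: joints at [62.091, 10.359, 92.074, -0, 77.567, -11.82], TCP at [159.334, 552.498, 246.714] pointing down, gripper open.
Joint ranges: [-171.53, 171.53], [-51.25, 118.39], [17.06, 147.69], [-65.23, 245.23], [0, 150.52], [-178.68, 178.68]. Speed limits (degrees/s): [147.25, 147.25, 172.46, 180, 180, 180].

### API

Orientations are given as a 3x3 rotation matrix whose columns are the frame's x, y, z axes.
In Python, from station import bot gives the robot as it stands.
- The arm moves only by the shell command python3 -m creep 'ROWS' [FORCE]. ROWS is JSON, one flat list of numbers, 7 for each row, row after row: the shift along the tool's x, y, z in m, then the turn, a rotation vector about the tool's x, y, z in rad, then the opening, from 0 (shut) to 1 (fully open). In form: [dx, dy, dz, wx, wy, wz, hand, dx, dy, dz, wx, wy, wz, hand, ...]. A call has exactly 5 rows; each row is the pose to reach, as a shift and turn from the pose commanded when the call began, along the tool's axes at that moment; what a row does not reach only later rows make up. A row lasts 1/10 s, in which the tool goes at most 50 mm and 8.59 degrees, less where a joint would pass 70% of its speed; a pose out of reach is approached as far as the arm can. A call with a gripper value outside its range is refused whole. The fingers move at their own pace and stop on an object; FORCE is the grip in N (left out, the last holds). Time passes only in rows, so rows that repeat a pose let the fingers close, or fill a call up. It gives the time, the measured TCP pose, the force and the opening at its end, in the units of the state.
- bot.sense(): the state, without advancing time (a new reading comes with each control period).
- bot.read_camera(name): name is "scene" or "top" or "wrist"; returns a dict with "img" (400x640x3 uint8, blue, green, red), "depth" (400x640 float32, mm along the optical axis (not along the pixel's ray), 0 where there is no reading), "camera_matrix" (3x3 intrinsics, pixels), "world_from_camera" (4x4, takes a point from camera to world coordinates); the wrist camera has in their place "hand_eye" (4x4, takes a point from camera to tool coordinates, whose origin is the TCP and whose axes are the flange's). Camera axes: x right, y up, looking along -z (the intrinsics and any distortion apply to the point x, -y, -z); pixel columns grow to the right and rows downward; lengths in mm; the calibration is good to about 2 mm. A picture is of the moment at which its call begins: read the wrist's pose just before it.
- bot.hand_in(): hands the job in, once; it reports no verdict.
The state is a dict: "clock": time; "q": joint angles; "dq": joint speeds; "effort": joint torques, N m; "tool_pos": TCP position; "tcp_rot": TCP orientation; "ft_force": force on the tool from outside, world axes, zero at the start; "wrist_torque": the same for the moment, N m; "gripper_width": finger opening in mm.
Only numpy, scipy, OpenCV 4.12 (cv2) and the standard library are available. Lean on these libraries where they do the work, as an engineer would, in place of code of your own. Each camera call takes 0.05 s, during which the arm holds its last target.

## Working session

There is one attempt and no reset: what is moved stays moved. The work goes in short steps, Python scripts to look and compute and a shell command to move; the robot and the scene stay as the last step left them, time stands still between calls to the robot, and variables do not carry over. Pictures are saved under pics/ and viewed, and the job is handed in when it is done.

```bash
ls; mkdir -p pics
python3 - <<'E'
from station import bot
import cv2,numpy as np,pickle
s=bot.sense();print({k:np.round(v,3).tolist() for k,v in s.items()})
d={}
for n in("scene","top"):
    r=bot.read_camera(n);d[n]=r;cv2.imwrite(f"pics/{n}0.png",r["img"]);print(n,r["camera_matrix"],np.round(r["world_from_camera"],3),r.keys())
pickle.dump(d,open("c0.pkl","wb"))
E
```

```text
pics
{'clock': 0.0, 'q': [62.091, 10.401, 92.128, -0.002, 77.565, -11.819], 'dq': [-0.025, 0.041, -0.043, 0.07, 0.005, 0.043], 'effort': [-0.002, -43.387, -34.184, 0.07, 0.039, -0.0], 'tool_pos': [159.115, 552.042, 245.847], 'tcp_rot': [[-0.961, 0.277, -0.001], [0.277, 0.961, -0.001], [0.0, -0.002, -1.0]], 'ft_force': [0.386, 0.28, -0.152], 'wrist_torque': [0.015, 0.001, -0.027], 'gripper_width': 88.444}
scene [[474.38781691   0.         321.71751234]
 [  0.         474.38781691 202.88921014]
 [  0.           0.           1.        ]] [[ 1.000000e-01 -9.420000e-01  3.210000e-01  9.944010e+02]
 [ 9.950000e-01  9.300000e-02 -3.700000e-02  5.069300e+01]
 [ 5.000000e-03  3.230000e-01  9.460000e-01  1.530551e+03]
 [ 0.000000e+00  0.000000e+00  0.000000e+00  1.000000e+00]] dict_keys(['img', 'depth', 'camera_matrix', 'world_from_camera'])
top [[499.68356127   0.         323.95199333]
 [  0.         499.68356127 199.36379977]
 [  0.           0.           1.        ]] [[-1.90000e-02  9.81000e-01 -1.92000e-01  2.42511e+02]
 [-9.99000e-01 -1.40000e-02  2.90000e-02  1.10882e+02]
 [ 2.50000e-02  1.93000e-01  9.81000e-01  1.48605e+03]
 [ 0.00000e+00  0.00000e+00  0.00000e+00  1.00000e+00]] dict_keys(['img', 'depth', 'camera_matrix', 'world_from_camera'])
```

View pics/scene0.png

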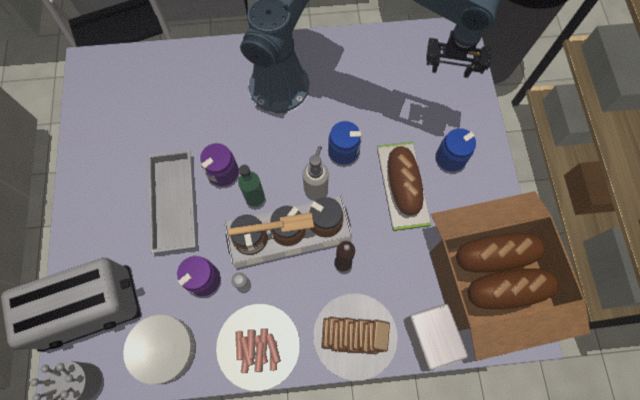

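View pics/top0.png

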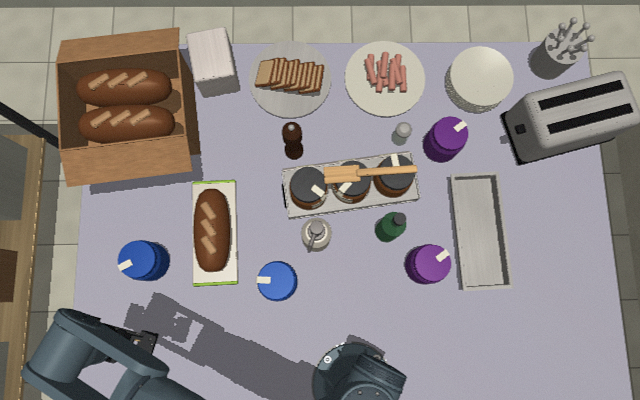

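The top view shows the rack at about (350,185), the empty pan at (480,230), and the loaf board at (213,232). The amber jars are at (308,187), (350,180) and (395,175). The blue and purple lookalikes stand outside the rack. I'll enlarge the rack.

Run:
```python
import cv2,pickle
d=pickle.load(open("c0.pkl","rb"))
cv2.imwrite("pics/top0z.png",cv2.resize(d["top"]["img"][110:260,270:430],None,fx=5,fy=3.9*5/3.9 if 0 else 4,interpolation=2)[:600])
t=cv2.resize(d["top"]["img"][115:255,270:430],None,fx=4,fy=4,interpolation=2);cv2.imwrite("pics/top0z.png",t)
t=cv2.resize(d["scene"]["img"][140:280,215:375],None,fx=4,fy=4,interpolation=2);cv2.imwrite("pics/scene0z.png",t)
```

```text
(no output)
```

View pics/top0z.png

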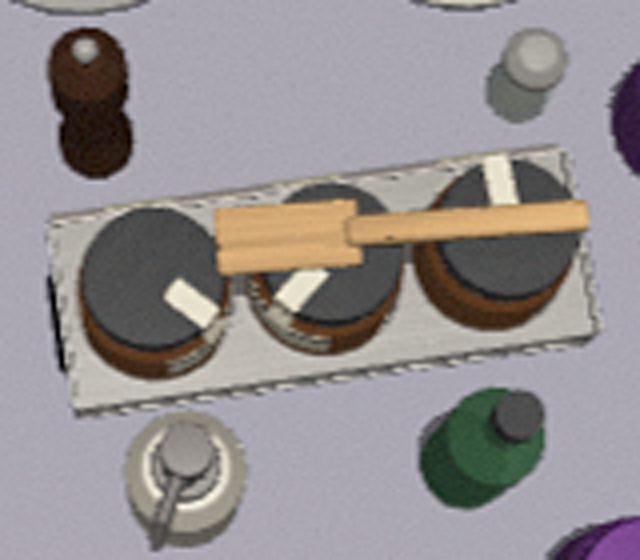

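View pics/scene0z.png

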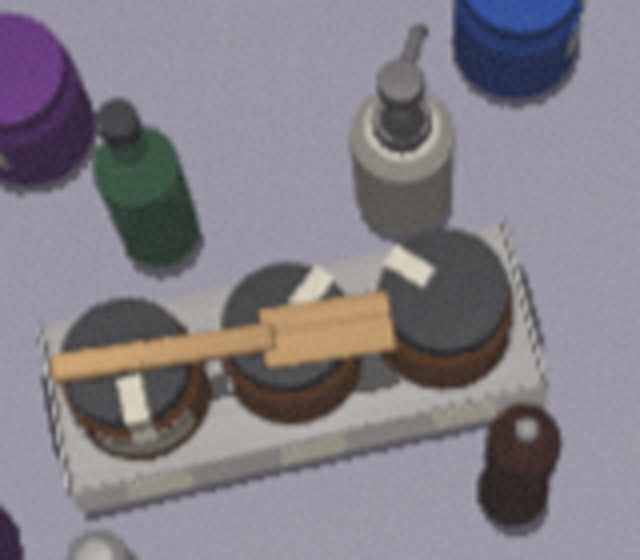

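```bash
cat > h.py <<'E'
import numpy as np,cv2
def cloud(r,T=None):
    K=r["camera_matrix"];T=r["world_from_camera"] if T is None else T
    v,u=np.mgrid[:400,:640];z=r["depth"].astype(float)
    p=np.stack([(u-K[0,2])*z/K[0,0],-(v-K[1,2])*z/K[1,1],-z],-1)
    P=p@T[:3,:3].T+T[:3,3];P[z==0]=np.nan;return P
def ray(r,uv,zw,T=None):
    K=r["camera_matrix"];T=r["world_from_camera"] if T is None else T
    uv=np.atleast_2d(uv).astype(float)
    d=np.stack([(uv[:,0]-K[0,2])/K[0,0],-(uv[:,1]-K[1,2])/K[1,1],-np.ones(len(uv))],1)@T[:3,:3].T
    return T[:3,3]+d*((zw-T[2,3])/d[:,2])[:,None]
E
python3 - <<'E'
from h import *
import pickle
d=pickle.load(open("c0.pkl","rb"))
T=d["top"];S=d["scene"]
for n,r in d.items():
    P=cloud(r);im=r["img"];hsv=cv2.cvtColor(im,cv2.COLOR_BGR2HSV)
    v,u=np.mgrid[:400,:640]
    box=(P[...,0]>300)&(P[...,0]<620)&(P[...,1]>-220)&(P[...,1]<250)
    m=box&(P[...,2]>125)&(P[...,2]<165)
    print(n,"pts",m.sum())
    wood=m&(hsv[...,1]>90)&(hsv[...,2]>120)
    c,(w,h),a=cv2.minAreaRect(P[wood][:,:2].astype(np.float32));print("wood",wood.sum(),c,w,h,a,np.nanmedian(P[wood][:,2]),np.percentile(P[wood][:,2],[5,50,95]))
    wood_pts=P[wood]; mu=wood_pts[:,:2].mean(0);e=np.linalg.svd(wood_pts[:,:2]-mu)[2][0];print(mu,e)
    white=m&(hsv[...,1]<60)&(hsv[...,2]>170)
    dark=m&(hsv[...,2]<110)
    k,l=cv2.connectedComponents(dark.astype(np.uint8))
    for i in range(1,k):
        q=P[l==i]
        if len(q)<100: continue
        c,rad=cv2.minEnclosingCircle(q[:,:2].astype(np.float32));print("dark",len(q),np.round(c,1),round(rad,1),np.median(q[:,2]))
    k,l=cv2.connectedComponents(white.astype(np.uint8))
    for i in range(1,k):
        q=P[l==i]
        if len(q)<10: continue
        c,wh,a=cv2.minAreaRect(q[:,:2].astype(np.float32));print("white",len(q),np.round(c,1),np.round(wh,1),round(a,1),u[l==i].mean(),v[l==i].mean(),np.median(q[:,2]),np.round(cv2.boxPoints((c,wh,a)),0).tolist())
r=T
# rack top corners from zoom (x/4+270, y/4+115), z~55
print("rack",np.round(ray(r,[[48/4+270,216/4+115],[566/4+270,148/4+115],[600/4+270,336/4+115],[76/4+270,412/4+115]],55),1))
E
```

```text
scene pts 3691
wood 1299 (451.73388671875, 14.89178466796875) 469.2095642089844 303.1198425292969 89.98904418945312 144.24718425231208 [129.42163346 144.24718425 154.31762775]
[486.15415778 -26.33524835] [ 0.42911064 -0.90325193]
dark 148 [ 435.9 -114.6] 33.5 154.76295863534233
dark 693 [550.8 113.6] 50.8 138.50537483658604
dark 190 [545.  -23.5] 37.8 139.12124604145413
dark 252 [ 571.1 -133.2] 45.1 138.62445512989132
dark 129 [595.  -13.8] 41.3 137.7767835736663
white 24 [430.8 112.2] [11.7 44.2] 53.3 321.5833333333333 174.125 146.0728058276478 [[410.0, 121.0], [445.0, 94.0], [452.0, 104.0], [417.0, 130.0]]
white 22 [430.   73.8] [37.8  8. ] 36.2 308.90909090909093 175.22727272727272 146.1621034080025 [[412.0, 66.0], [417.0, 59.0], [448.0, 82.0], [443.0, 88.0]]
white 59 [530.1  87.6] [35.9 17.1] 53.3 316.5593220338983 205.88135593220338 139.59071373181382 [[512.0, 78.0], [526.0, 68.0], [548.0, 97.0], [534.0, 107.0]]
white 54 [542.1  13.4] [17.3 33.8] 49.5 292.8333333333333 211.22222222222223 139.35416069561302 [[524.0, 18.0], [549.0, -4.0], [561.0, 9.0], [535.0, 31.0]]
white 36 [ 60
[... 780 characters left out ...]
49.2 344.8333333333333 186.46153846153845 138.54831435033293 [[524.0, 18.0], [551.0, -6.0], [563.0, 8.0], [536.0, 32.0]]
white 83 [531.6  89.5] [34.9 18.8] 54.6 317.43373493975906 190.4578313253012 138.30862174415347 [[514.0, 81.0], [529.0, 70.0], [549.0, 98.0], [534.0, 109.0]]
white 42 [418.7 118.9] [12.6 43.9] 85.7 306.95238095238096 231.52380952380952 145.30425399834553 [[396.0, 114.0], [440.0, 111.0], [441.0, 124.0], [397.0, 127.0]]
white 66 [409.3  78.2] [22.4 55.9] 61.3 322.90909090909093 234.8939393939394 146.11082275127887 [[379.0, 82.0], [428.0, 55.0], [439.0, 75.0], [390.0, 101.0]]
rack [[ 615.7  191.3   55. ]
 [ 663.2 -195.2   55. ]
 [ 519.8 -212.6   55. ]
 [ 469.2  171.5   55. ]]
```

Run:
```python
from h import *
import pickle
d=pickle.load(open("c0.pkl","rb"))
t=np.zeros((560,800,3),np.uint8)
t[:,:400]=cv2.resize(d["top"]["img"][160:300,430:530],None,fx=4,fy=4,interpolation=2)
t[:,400:]=cv2.resize(d["scene"]["img"][135:275,130:230],None,fx=4,fy=4,interpolation=2);cv2.imwrite("pics/pan0.png",t)
for n,r in d.items():
    P=cloud(r)
    hi=(P[...,2]>25)&(P[...,0]>150)&(P[...,0]<800)&(P[...,1]>-420)&(P[...,1]<350)
    # components
    k,l=cv2.connectedComponents(hi.astype(np.uint8))
    print(n)
    for i in range(1,k):
        q=P[l==i]
        if len(q)<60: continue
        print(len(q),"x",np.round(np.percentile(q[:,0],[1,99])),"y",np.round(np.percentile(q[:,1],[1,99])),"zmax",round(np.percentile(q[:,2],99)))
    m=(P[...,2]>35)&(P[...,2]<52)&(P[...,0]>150)&(P[...,0]<620)&(P[...,1]>-420)&(P[...,1]<-180)
    q=P[m];c=cv2.minAreaRect(q[:,:2].astype(np.float32));print("pan",len(q),c)
```

```text
scene
1130 x [244. 344.] y [150. 255.] zmax 140
1195 x [283. 383.] y [-269. -167.] zmax 139
873 x [376. 458.] y [ 54. 132.] zmax 240
585 x [252. 600.] y [-417. -313.] zmax 55
155 x [358. 502.] y [341. 350.] zmax 82
716 x [413. 467.] y [-147.  -83.] zmax 254
6290 x [493. 710.] y [-204.  184.] zmax 207
1295 x [651. 750.] y [-341. -242.] zmax 140
253 x [703. 748.] y [-192. -147.] zmax 102
pan 640 ((434.25091552734375, -300.87274169921875), (239.142578125, 368.7417297363281), 89.6881332397461)
top
1459 x [642. 741.] y [-338. -239.] zmax 138
606 x [660. 709.] y [132. 186.] zmax 224
303 x [701. 746.] y [-188. -144.] zmax 101
6548 x [484. 660.] y [-201.  187.] zmax 154
749 x [255. 601.] y [-417. -310.] zmax 53
143 x [361. 490.] y [344. 350.] zmax 77
690 x [400. 463.] y [-142.  -80.] zmax 254
808 x [365. 454.] y [ 57. 136.] zmax 239
1436 x [278. 379.] y [-264. -164.] zmax 138
1296 x [238. 340.] y [154. 256.] zmax 137
pan 831 ((428.562255859375, -299.974853515625), (348.7668762207031, 239.52035522460938), 0.007711745332926512)
```

View pics/pan0.png

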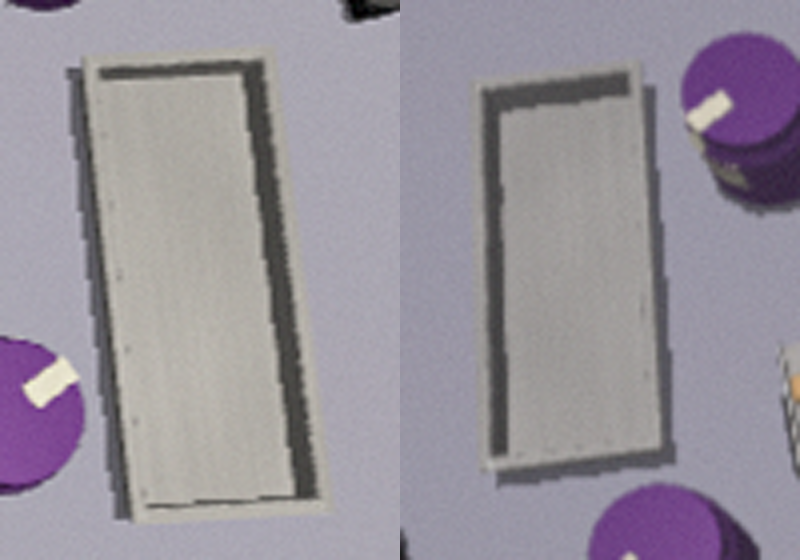

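Run:
```python
from h import *
import pickle
from scipy.optimize import least_squares
d=pickle.load(open("c0.pkl","rb"))
T=d["top"];S=d["scene"]
print(np.round(ray(T,[[x/4+430,y/4+160] for x,y in[(86,58),(266,48),(328,508),(134,522)]],45),1).tolist())
print(np.round(ray(S,[[(x-400)/4+130,y/4+135] for x,y in[(474,78),(641,64),(663,450),(486,472)]],45),1).tolist())
# lid ellipse points in zoom
for nm,r,ox,oy,L in(("top",T,270,115,{"L":[(80,280),(150,208),(222,250),(228,300),(100,325),(100,232),(150,347),(205,332)],
  "M":[(330,184),(370,194),(400,230),(402,260),(390,295),(265,285),(330,324),(365,315)],
  "R":[(455,183),(480,165),(550,172),(573,200),(575,245),(560,272),(510,299),(440,265),(470,290)]}),
 ("scene",S,215,140,{"L":[(445,230),(500,260),(510,295),(490,340),(445,356),(400,335),(385,270),(410,243)],
  "M":[(225,310),(245,275),(285,264),(345,290),(358,370),(330,385),(285,393),(240,375)],
  "R":[(64,345),(90,308),(125,300),(170,310),(190,340),(185,385),(160,410),(110,412),(75,385)]})):
  for k,p in L.items():
    w=ray(r,[[x/4+ox,y/4+oy] for x,y in p],138)[:,:2]
    f=least_squares(lambda c:np.hypot(*(w-c).T)-50,w.mean(0),loss="soft_l1",f_scale=2);print(nm,k,np.round(f.x,1),np.round(f.fun,1))
sp={"top":[((216,209),145),((356,200),145),((362,262),145),((218,273),145),((588,202),151),((588,226),151),((350,220),151),((352,245),151)],
"scene":[((388,292),145),((394,346),145),((268,366),145),((262,312),145),((54,356),151),((58,382),151),((272,324),151),((274,348),151)]}
for nm,r,ox,oy in(("top",T,270,115),("scene",S,215,140)):
  print(nm,[np.round(ray(r,[[x/4+ox,y/4+oy]],z)[0,:2],0).tolist() for (x,y),z in sp[nm]])
for nm,r in d.items():
  P=cloud(r);im=r["img"];h=cv2.cvtColor(im,cv2.COLOR_BGR2HSV)
  m=(h[...,0]>8)&(h[...,0]<20)&(h[...,1]>100)&(h[...,2]>165)&(P[...,0]>480)&(P[...,0]<650)&(abs(P[...,1])<200)&(P[...,2]>125)
  q=P[m][:,:2];c=cv2.minAreaRect(q.astype(np.float32));print(nm,m.sum(),c,np.round(cv2.boxPoints(c)).tolist())
```

```text
[[594.9, -313.7, 45.0], [600.9, -450.2, 45.0], [260.8, -465.7, 45.0], [253.6, -324.8, 45.0]]
[[258.2, -464.1, 45.0], [258.9, -322.0, 45.0], [601.1, -308.3, 45.0], [605.1, -448.7, 45.0]]
top L [548.9 112.5] [ 2.2  0.1  0.1  2.3  0.6  0.5 -1.3  1. ]
top M [565.1  -9.4] [-0.4  0.8  1.2 -0.4  0.3  1.4  0.3 -0.5]
top R [ 580.5 -132.1] [-2.  -0.7  2.6  2.4 -0.6 -2.1 -0.2  3.3  0.8]
scene L [556.9 116. ] [ 1.2 -0.4 -0.7  0.5  0.6 -1.   0.5 -0.9]
scene M [573.8  -5.8] [ 2.3  6.   2.4  2.  11.8  4.4  0.8  2.1]
scene R [ 583.9 -130.2] [-0.1 -0.4 -4.5 -1.9 -1.3 -0.4 -0.8 -5.5 -5.4]
top [[596.0, 70.0], [601.0, -27.0], [557.0, -30.0], [550.0, 70.0], [596.0, -188.0], [579.0, -187.0], [585.0, -22.0], [567.0, -23.0]]
scene [[554.0, 71.0], [597.0, 72.0], [604.0, -24.0], [561.0, -26.0], [582.0, -184.0], [602.0, -181.0], [573.0, -18.0], [592.0, -18.0]]
scene 689 ((581.3798828125, -58.714691162109375), (43.6547737121582, 255.58815002441406), 2.473984479904175) [[554.0, 68.0], [565.0, -187.0], [609.0, -185.0], [598.0, 70.0]]
top 933 ((582.5465087890625, -57.2716064453125), (45.4630241394043, 257.7232666015625), 3.773322582244873) [[551.0, 70.0], [568.0, -187.0], [614.0, -184.0], [597.0, 73.0]]
```

```bash
cat > plan.py <<'E'
import sys,numpy as np
from station import bot
s=bot.sense();x,y,z,yaw=map(float,sys.argv[1:5])
R=np.array(s["tcp_rot"]);p=np.array(s["tool_pos"])
d=R.T@(np.array([x,y,z])-p)/1000
cy=np.degrees(np.arctan2(R[1,1],R[0,1]))
a=(yaw-cy+180)%360-180
a2=np.radians(yaw);G=np.array([[-np.sin(a2)*-1*-1,np.cos(a2),0],[0,0,0],[0,0,-1]])
Y=np.array([np.cos(a2),np.sin(a2),0]);Z=np.array([0,0,-1]);G=np.c_[np.cross(Y,Z),Y,Z]
from scipy.spatial.transform import Rotation as Ro
w=Ro.from_matrix(R.T@G).as_rotvec()
print("t",s["clock"],"pos",np.round(p,1),"yaw",round(cy,1),"F",np.round(s["ft_force"],1),"w",round(s["gripper_width"],1),"\nDELTA",np.round(d,4),"w",np.round(w,3),"q",np.round(s["q"],0))
E
python3 plan.py 582 -70 300 3.4
```

```text
t 0.1 pos [159.1 552.1 245.9] yaw 73.9 F [-0.3  0.   0.6] w 88.1 
DELTA [-0.5787 -0.4806 -0.0535] w [-2.000e-03  1.000e-03  1.231e+00] q [ 62.  10.  92.  -0.  78. -12.]
```

```bash
python3 -m creep '[-0.02,-0.017,-0.04,0,0,0.1,0.6, -0.05,-0.042,-0.054,0,0,0.2,0.6, -0.085,-0.07,-0.054,0,0,0.33,0.6, -0.122,-0.1,-0.054,0,0,0.45,0.6, -0.16,-0.132,-0.054,0,0,0.58,0.6]' 30; python3 plan.py 582 -70 300 3.4
```

```text
clock: 0.6
tool_pos: [276.9, 379.9, 300.5]
tcp_rot: [[-0.649, 0.761, 0.0], [0.761, 0.649, -0.0], [-0.0, -0.0, -1.0]]
ft_force: [0.3, 0.2, -0.4]
gripper_width: 53.1
t 0.6 pos [276.9 379.9 300.5] yaw 40.5 F [ 0.3  0.2 -0.4] w 53.1 
DELTA [-5.403e-01 -5.970e-02  5.000e-04] w [0.    0.    0.647] q [ 39.  -6. 103.  -0.  83.  -1.]
```

```bash
python3 -m creep '[-0.045,-0.005,0,0,0,0.12,0.6, -0.092,-0.01,0,0,0,0.24,0.6, -0.14,-0.015,0,0,0,0.37,0.6, -0.188,-0.02,0,0,0,0.5,0.6, -0.235,-0.025,0,0,0,0.62,0.6]' 30; python3 plan.py 582 -70 300 3.4
```

```text
clock: 1.1
tool_pos: [411.3, 185.0, 300.6]
tcp_rot: [[-0.085, 0.996, 0.0], [0.996, 0.085, 0.0], [0.0, 0.0, -1.0]]
ft_force: [0.8, 1.7, -0.2]
gripper_width: 53.0
t 1.1 pos [411.3 185.  300.6] yaw 4.9 F [ 0.8  1.7 -0.2] w 53.0 
DELTA [-0.2685  0.1485  0.0006] w [ 0.    -0.     0.025] q [  9.  -9. 105.   0.  84.   4.]
```

```bash
python3 -m creep '[-0.042,0.023,0,0,0,0.025,0.6, -0.084,0.046,0,0,0,0.025,0.6, -0.126,0.07,0,0,0,0.025,0.6, -0.168,0.093,0,0,0,0.025,0.6, -0.21,0.116,0,0,0,0.025,0.6]' 30; python3 plan.py 582 -70 210 3.4
```

```text
clock: 1.6
tool_pos: [545.7, -13.8, 300.3]
tcp_rot: [[-0.065, 0.998, -0.001], [0.998, 0.065, 0.0], [0.0, -0.001, -1.0]]
ft_force: [0.1, 0.1, 0.1]
gripper_width: 52.5
t 1.6 pos [545.7 -13.8 300.3] yaw 3.7 F [0.1 0.1 0.1] w 52.5 
DELTA [-0.0585  0.0326  0.0903] w [-0.001 -0.     0.005] q [-14.   4.  93.   0.  83. -18.]
```

```bash
python3 -m creep '[-0.025,0.012,0,0,0,0.005,0.6, -0.058,0.033,0.02,0,0,0.005,0.6, -0.058,0.033,0.05,0,0,0.005,0.6, -0.058,0.033,0.07,0,0,0.005,0.6, -0.058,0.033,0.07,0,0,0.005,0.6]' 30
python3 - <<'E'
from station import bot
import cv2,pickle
s=bot.sense();r=bot.read_camera("wrist");print(s["tool_pos"],r["camera_matrix"],r["hand_eye"]);cv2.imwrite("pics/w1.png",r["img"]);pickle.dump((s,r),open("w1.pkl","wb"))
E
```

```text
clock: 2.1
tool_pos: [579.6, -67.3, 226.6]
tcp_rot: [[-0.059, 0.998, -0.007], [0.998, 0.059, 0.002], [0.003, -0.007, -1.0]]
ft_force: [-0.2, 0.7, -1.2]
gripper_width: 52.8
[579.58433028 -67.34789378 226.56318899] [[355.40126702   0.         318.41519394]
 [  0.         355.40126702 197.68930108]
 [  0.           0.           1.        ]] [[-7.20529067e-04  9.65516947e-01  2.60339212e-01  6.73139292e+01]
 [ 9.99999736e-01  6.71006426e-04  2.79100488e-04 -1.43868895e-01]
 [ 9.47869669e-05  2.60339345e-01 -9.65517176e-01 -1.37386684e+02]
 [ 0.00000000e+00  0.00000000e+00  0.00000000e+00  1.00000000e+00]]
```

View pics/w1.png

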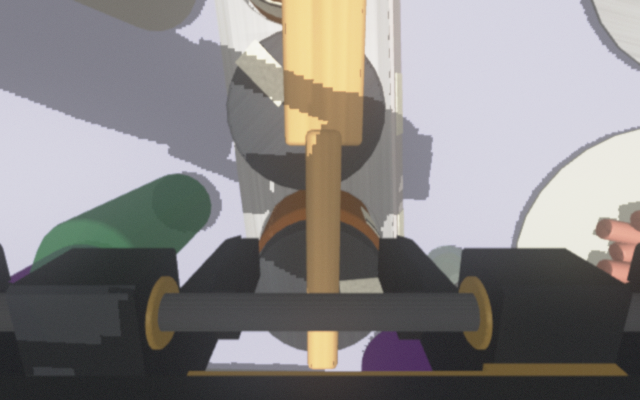

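The wrist view shows the handle running vertically at columns 306–341 (rows 130–368), centred between the fingers, with the blade at the top.

```bash
python3 - <<'E'
from h import *
import pickle
s,r=pickle.load(open("w1.pkl","rb"))
T=np.eye(4);T[:3,:3]=s["tcp_rot"];T[:3,3]=s["tool_pos"];T=T@r["hand_eye"]
print(np.round(ray(r,[[306,140],[341,140],[307,280],[340,280],[308,366],[337,366],[286,143],[361,145]],151,T),1))
P=cloud(r,T);print(P[160:280:20,322].round(1))
E
python3 plan.py 582 -70 148 3.4
```

```text
[[ 568.8  -22.3  151. ]
 [ 589.6  -21.1  151. ]
 [ 574.  -114.   151. ]
 [ 595.8 -112.7  151. ]
 [ 578.1 -181.3  151. ]
 [ 598.6 -180.   151. ]
 [ 557.   -24.8  151. ]
 [ 601.7  -23.3  151. ]]
[[579.  -33.8 150.4]
 [579.8 -46.1 150.5]
 [580.6 -58.9 150. ]
 [581.3 -71.6 151.4]
 [582.2 -85.1 151.3]
 [583.  -99.  151.2]]
t 2.15 pos [580.6 -67.4 228.9] yaw 3.4 F [ 0.1 -0.6  0.5] w 53.2 
DELTA [-0.0028  0.0015  0.0809] w [-0.004 -0.002  0.   ] q [-18.  13.  92.  -0.  76. -22.]
```

```bash
python3 -m creep '[-0.002,0.001,0.025,0,0,0,0.6, -0.003,0.001,0.05,0,0,0,0.6, -0.003,0.001,0.07,0,0,0,0.6, -0.003,0.001,0.081,0,0,0,0.6, -0.003,0.001,0.081,0,0,0,0.6]' 30;  python3 plan.py 582 -70 148 3.4
```

```text
clock: 2.65
tool_pos: [582.7, -70.2, 149.4]
tcp_rot: [[-0.06, 0.998, -0.001], [0.998, 0.06, 0.0], [0.0, -0.001, -1.0]]
ft_force: [0.4, 0.1, -0.8]
gripper_width: 52.8
t 2.65 pos [582.7 -70.2 149.4] yaw 3.5 F [ 0.4  0.1 -0.8] w 52.8 
DELTA [ 0.0003 -0.0007  0.0014] w [-0.001 -0.     0.001] q [-18.  18.  95.  -0.  67. -22.]
```

```bash
python3 -m creep '[0,-0.0007,0.0015,0,0,0,0.2, 0,-0.0007,0.0015,0,0,0,0, 0,-0.0007,0.0015,0,0,0,0, 0,-0.0007,0.0015,0,0,0,0, 0,-0.0007,0.0015,0,0,0,0]' 30;  python3 -m creep '[0,0,0,0,0,0,0, 0,0,-0.01,0,0,0,0, 0,0,-0.03,0,0,0,0, 0,0,-0.05,0,0,0,0, 0,0,-0.08,0,0,0,0]' 30; python3 plan.py 582 -70 300 3.4
```

```text
clock: 3.15
tool_pos: [582.7, -70.7, 149.0]
tcp_rot: [[-0.06, 0.998, 0.001], [0.998, 0.06, -0.0], [-0.0, 0.001, -1.0]]
ft_force: [-0.4, 0.5, 3.9]
gripper_width: 21.5
clock: 3.65
tool_pos: [581.2, -70.3, 227.8]
tcp_rot: [[-0.06, 0.998, -0.003], [0.998, 0.06, 0.001], [0.001, -0.003, -1.0]]
ft_force: [0.2, -0.7, -0.5]
gripper_width: 21.5
t 3.65 pos [581.2 -70.3 227.8] yaw 3.4 F [ 0.2 -0.7 -0.5] w 21.5 
DELTA [ 0.0004  0.0006 -0.0722] w [-0.003 -0.001  0.001] q [-19.  13.  91.   0.  76. -22.]
```

```bash
python3 -m creep '[0,0,-0.03,0,0,0,0, 0,0,-0.06,0,0,0,0, -0.02,-0.01,-0.075,0,0,0.1,0, -0.05,-0.025,-0.075,0,0,0.22,0, -0.085,-0.045,-0.075,0,0,0.34,0]' 30; python3 plan.py 417 -388.5 300 -87.7
```

```text
clock: 4.15
tool_pos: [542.5, -158.4, 304.5]
tcp_rot: [[0.279, 0.96, 0.002], [0.96, -0.279, -0.001], [-0.0, 0.002, -1.0]]
ft_force: [-0.2, -0.9, -0.7]
gripper_width: 21.6
t 4.15 pos [ 542.5 -158.4  304.5] yaw -16.2 F [-0.2 -0.9 -0.7] w 21.6 
DELTA [-0.256  -0.0564  0.0045] w [ 2.000e-03 -1.000e-03  1.248e+00] q [-28.   7.  90.   0.  84. -12.]
```

```bash
python3 -m creep '[-0.03,-0.006,0,0,0,0.13,0, -0.06,-0.013,0,0,0,0.26,0, -0.09,-0.02,0,0,0,0.4,0, -0.12,-0.026,0,0,0,0.53,0, -0.145,-0.032,0,0,0,0.66,0]' 30; python3 plan.py 417 -388.5 300 -87.7
```

```text
clock: 4.65
tool_pos: [470.6, -289.9, 303.6]
tcp_rot: [[0.811, 0.585, -0.0], [0.585, -0.811, -0.0], [-0.0, 0.0, -1.0]]
ft_force: [0.2, 1.1, -1.2]
gripper_width: 21.3
t 4.65 pos [ 470.6 -289.9  303.6] yaw -54.2 F [ 0.2  1.1 -1.2] w 21.3 
DELTA [-0.1012  0.0486  0.0036] w [0.    0.    0.585] q [-44.   5.  91.  -0.  84.  10.]
```

```bash
python3 -m creep '[-0.025,0.012,0.003,0,0,0.13,0, -0.05,0.024,0.003,0,0,0.26,0, -0.075,0.036,0.003,0,0,0.4,0, -0.101,0.0486,0.003,0,0,0.53,0, -0.101,0.0486,0.003,0,0,0.585,0]' 30; python3 plan.py 417 -388.5 80 -87.7
python3 - <<'E'
from station import bot
import cv2,pickle
d={}
for n in("top","scene","wrist"):
    s=bot.sense();r=bot.read_camera(n);d[n]=(s,r);cv2.imwrite(f"pics/{n}2.png",r["img"])
pickle.dump(d,open("c2.pkl","wb"))
E
```

```text
clock: 5.15
tool_pos: [416.9, -390.2, 300.3]
tcp_rot: [[0.999, 0.038, -0.001], [0.038, -0.999, -0.001], [-0.001, 0.001, -1.0]]
ft_force: [0.0, 0.3, -0.6]
gripper_width: 21.6
t 5.15 pos [ 416.9 -390.2  300.3] yaw -87.8 F [ 0.   0.3 -0.6] w 21.6 
DELTA [ 0.0004 -0.0019  0.2203] w [ 0.001  0.001 -0.002] q [-55.   8.  89.  -0.  83.  33.]
```

View pics/scene2.png

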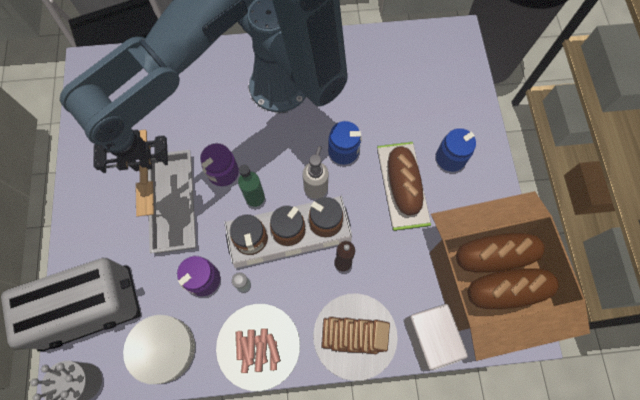

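View pics/wrist2.png

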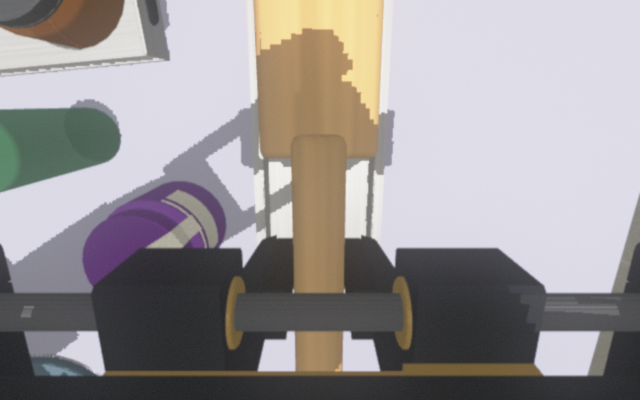

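View pics/top2.png

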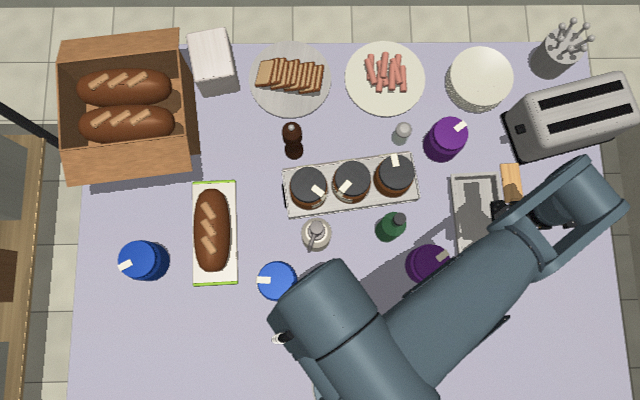

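```bash
python3 -m creep '[0,-0.001,0.035,0,0,0,0, 0,-0.0015,0.075,0,0,0,0, 0,-0.0015,0.115,0,0,0,0, 0,-0.0015,0.155,0,0,0,0, 0,-0.0015,0.19,0,0,0,0]' 30; python3 -m creep '[0,0,0.02,0,0,0,0, 0,0,0.04,0,0,0,0, 0,0,0.06,0,0,0,0, 0,0,0.075,0,0,0,0, 0,0,0.08,0,0,0,0]' 30;python3 plan.py 417 -388.5 14 -87.7
```

```text
clock: 5.8
tool_pos: [418.8, -384.7, 108.5]
tcp_rot: [[0.999, 0.049, -0.0], [0.049, -0.999, 0.001], [-0.0, -0.001, -1.0]]
ft_force: [-0.2, -0.5, -0.9]
gripper_width: 21.8
clock: 6.3
tool_pos: [418.4, -384.6, 28.7]
tcp_rot: [[0.999, 0.048, -0.002], [0.048, -0.999, 0.002], [-0.001, -0.002, -1.0]]
ft_force: [-0.5, 0.8, -0.1]
gripper_width: 21.2
t 6.3 pos [ 418.4 -384.6   28.7] yaw -87.3 F [-0.5  0.8 -0.1] w 21.2 
DELTA [-0.0015  0.0038  0.0147] w [-0.002  0.001  0.007] q [-55.  26. 100.   0.  54.  33.]
```

```bash
python3 -m creep '[-0.0015,0.003,0.004,0,0,0.006,0, -0.0015,0.003,0.008,0,0,0.006,0, -0.0015,0.003,0.0115,0,0,0.006,0, -0.0015,0.003,0.013,0,0,0.006,0, -0.0015,0.003,0.013,0,0,0.006,0]' 30;python3 plan.py 417 -388.5 14 -87.7
```

```text
clock: 6.8
tool_pos: [417.3, -389.1, 17.3]
tcp_rot: [[0.999, 0.04, 0.0], [0.04, -0.999, -0.0], [0.0, 0.0, -1.0]]
ft_force: [1.0, -0.4, -1.0]
gripper_width: 21.7
t 6.8 pos [ 417.3 -389.1   17.3] yaw -87.7 F [ 1.  -0.4 -1. ] w 21.7 
DELTA [-0.0003 -0.0006  0.0033] w [ 0. -0. -0.] q [-55.  28. 100.   0.  52.  33.]
```

```bash
python3 -m creep '[0,0,0.001,0,0,0,0, 0,0,0.002,0,0,0,0, 0,0,0.0025,0,0,0,0, 0,0,0.0025,0,0,0,0, 0,0,0.0025,0,0,0,0]' 30;python3 plan.py 417 -388.5 14 -87.7
```

```text
clock: 7.3
tool_pos: [417.3, -389.1, 14.7]
tcp_rot: [[0.999, 0.04, 0.0], [0.04, -0.999, 0.0], [0.0, -0.0, -1.0]]
ft_force: [-0.1, 0.8, -0.7]
gripper_width: 21.6
t 7.3 pos [ 417.3 -389.1   14.7] yaw -87.7 F [-0.1  0.8 -0.7] w 21.6 
DELTA [-0.0003 -0.0006  0.0007] w [-0. -0. -0.] q [-55.  28. 100.   0.  52.  33.]
```

```bash
python3 -m creep '[0,0,0.0005,0,0,0,0, 0,0,0.0005,0,0,0,0.3, 0,0,0.0005,0,0,0,0.5, 0,0,0.0005,0,0,0,0.5, 0,0,0.0005,0,0,0,0.5]' 30;python3 -m creep '[0,0,-0.01,0,0,0,0.5, 0,0,-0.04,0,0,0,0.5, 0,0,-0.08,0,0,0,0.5, 0,0,-0.125,0,0,0,0.5, 0,0,-0.17,0,0,0,0.5]' 30;python3 plan.py 400 -380 260 -88
```

```text
clock: 7.8
tool_pos: [417.3, -389.1, 14.3]
tcp_rot: [[0.999, 0.04, 0.0], [0.04, -0.999, -0.0], [0.0, 0.0, -1.0]]
ft_force: [-1.2, -0.4, -0.5]
gripper_width: 44.3
clock: 8.3
tool_pos: [417.1, -388.7, 186.5]
tcp_rot: [[0.999, 0.04, 0.0], [0.04, -0.999, 0.0], [0.0, -0.0, -1.0]]
ft_force: [0.2, -0.1, -0.3]
gripper_width: 43.9
t 8.3 pos [ 417.1 -388.7  186.5] yaw -87.7 F [ 0.2 -0.1 -0.3] w 43.9 
DELTA [-0.0167 -0.0094 -0.0735] w [-0.    -0.     0.005] q [-55.  13.  96.   0.  71.  33.]
```

Run:
```python
from h import *
import pickle
from scipy.optimize import least_squares
d=pickle.load(open("c2.pkl","rb"))
for n in("top","scene"):
  r=d[n][1];P=cloud(r);hsv=cv2.cvtColor(r["img"],cv2.COLOR_BGR2HSV)
  m=(P[...,2]>130)&(P[...,2]<146)
  for k,c0 in dict(L=(552,114),M=(568,-8),R=(582,-131)).items():
    near=m&(np.hypot(P[...,0]-c0[0],P[...,1]-c0[1])<62)
    q=P[near][:,:2]
    # hull points -> circle r=50
    hull=cv2.convexHull(q.astype(np.float32))[:,0]
    c=cv2.minEnclosingCircle(hull)
    f=least_squares(lambda a:np.hypot(*(hull-a).T)-50,c0,loss="soft_l1",f_scale=1).x
    w=near&(hsv[...,1]<70)&(hsv[...,2]>165)
    w=w&(np.hypot(P[...,0]-f[0],P[...,1]-f[1])<52)
    wq=P[w];st=wq[:,:2].mean(0);v=st-f
    rc=cv2.minAreaRect(wq[:,:2].astype(np.float32));b=cv2.boxPoints(rc);e=[b[1]-b[0],b[2]-b[1]];e=max(e,key=np.linalg.norm)
    print(n,k,np.round(f,1),"enc",np.round(c[0],1),round(c[1],1),"strip",len(wq),st.round(1),"dir",round(np.degrees(np.arctan2(v[1],v[0])),1),"edge",round(np.degrees(np.arctan2(e[1],e[0])),1),"z",round(np.median(P[near][:,2]),1))
```

```text
top L [551.3 116.3] enc [551.7 115.7] 50.8 strip 87 [532.8  90.1] dir -125.1 edge 43.2 z 137.7
top M [567.5  -7.2] enc [567.2  -7.1] 51.1 strip 91 [545.2  12.8] dir 137.9 edge -6.2 z 137.8
top R [ 583.6 -131.9] enc [ 583.7 -131.2] 50.8 strip 86 [ 616.4 -128.1] dir 6.7 edge 25.9 z 138.0
scene L [550.9 113.9] enc [550.7 113.4] 50.8 strip 68 [530.9  87.9] dir -127.5 edge 54.6 z 138.5
scene M [567.2  -9.9] enc [567.2  -8.7] 51.4 strip 63 [543.1  11.9] dir 137.8 edge -41.3 z 138.7
scene R [ 583.2 -134.6] enc [ 583.4 -134.1] 50.9 strip 66 [ 616.3 -129.5] dir 8.7 edge 10.0 z 138.7
```

```bash
python3 -m creep '[0,0,-0.045,0,0,0,0.3, 0.01,-0.03,-0.08,0,0,0,0, 0.03,-0.075,-0.1,0,0,0,0, 0.045,-0.12,-0.1,0,0,0,0, 0.06,-0.165,-0.1,0,0,0,0]' 10;python3 plan.py 557 31 280 -87.7
```

```text
clock: 8.8
tool_pos: [471.3, -220.4, 286.4]
tcp_rot: [[0.999, 0.039, 0.003], [0.039, -0.999, -0.002], [0.003, 0.002, -1.0]]
ft_force: [0.6, -0.4, 0.4]
gripper_width: 5.9
t 8.8 pos [ 471.3 -220.4  286.4] yaw -87.8 F [ 0.6 -0.4  0.4] w 5.9 
DELTA [ 0.0955 -0.2479  0.0061] w [ 0.002 -0.003 -0.001] q [-38.   1.  97.   0.  81.  50.]
```

```bash
python3 -m creep '[0.018,-0.045,0,0,0,0,0, 0.036,-0.095,0,0,0,0,0, 0.056,-0.145,0,0,0,0,0, 0.075,-0.195,0,0,0,0,0, 0.095,-0.247,0,0,0,0,0]' 10;python3 plan.py 557 31 180 -87.7
python3 - <<'E'
from station import bot
import cv2,pickle
d={}
for n in("top","scene"):
    s=bot.sense();r=bot.read_camera(n);d[n]=(s,r);cv2.imwrite(f"pics/{n}3.png",r["img"])
pickle.dump(d,open("c3.pkl","wb"))
import numpy as np
t=np.zeros((560,800,3),np.uint8)
t[:,:400]=cv2.resize(d["top"][1]["img"][160:300,430:530],None,fx=4,fy=4)
t[:,400:]=cv2.resize(d["scene"][1]["img"][135:275,130:230],None,fx=4,fy=4);cv2.imwrite("pics/pan3.png",t)
E
```

```text
clock: 9.3
tool_pos: [550.8, 15.5, 285.3]
tcp_rot: [[0.999, 0.04, 0.001], [0.04, -0.999, -0.0], [0.001, 0.0, -1.0]]
ft_force: [-0.1, -0.6, -0.3]
gripper_width: 0.5
t 9.3 pos [550.8  15.5 285.3] yaw -87.7 F [-0.1 -0.6 -0.3] w 0.5 
DELTA [ 0.0066 -0.0152  0.1053] w [ 0.    -0.001 -0.   ] q [-11.   5.  93.  -0.  81.  77.]
```

View pics/pan3.png

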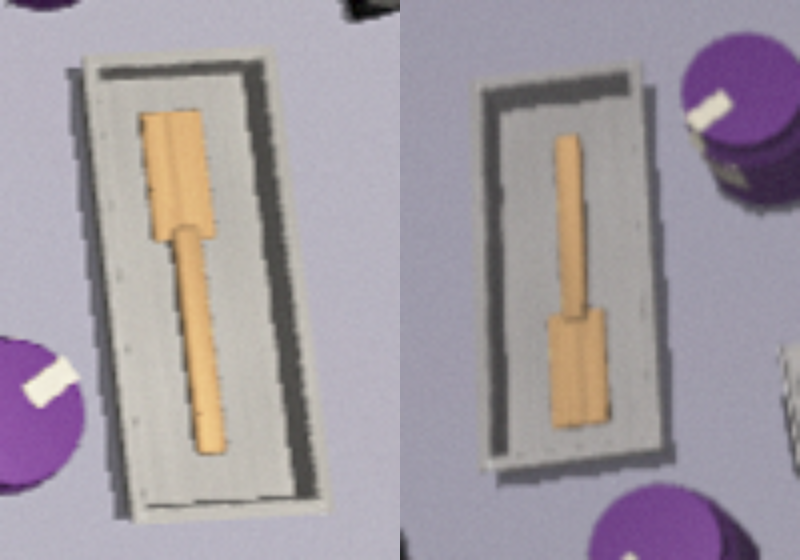

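View pics/top3.png

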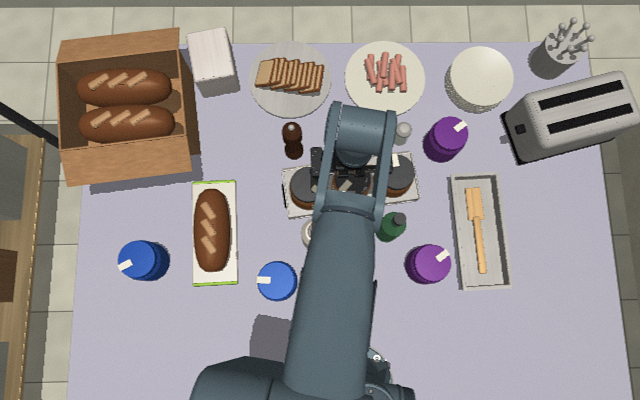

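The spatula lies flat and lengthwise in the middle of the pan. Next is the middle jar.

```bash
python3 -m creep '[0.004,-0.01,0.03,0,0,0,0, 0.006,-0.0145,0.065,0,0,0,0, 0.006,-0.0145,0.1,0,0,0,0, 0.006,-0.0145,0.125,0,0,0,0, 0.006,-0.0145,0.13,0,0,0,0]' 10;python3 plan.py 557 31 146 -87.7
```

```text
clock: 9.9
tool_pos: [553.6, 27.8, 151.4]
tcp_rot: [[0.999, 0.039, -0.006], [0.039, -0.999, 0.001], [-0.006, -0.001, -1.0]]
ft_force: [-0.1, -0.4, -0.3]
gripper_width: 0.2
t 9.9 pos [553.6  27.8 151.4] yaw -87.7 F [-0.1 -0.4 -0.3] w 0.2 
DELTA [ 0.0036 -0.003   0.0054] w [-0.001  0.006 -0.001] q [ -9.  14. 100.  -0.  67.  78.]
```

```bash
python3 -m creep '[0,0,0,0,0,0,0, 0,0,0.001,0,0,0,0, 0,0,0.002,0,0,0,0, 0,0,0.003,0,0,0,0, 0,0,0.003,0,0,0,0]' 10;python3 plan.py 557 31 146 -87.7
```

```text
clock: 10.4
tool_pos: [556.3, 28.1, 151.9]
tcp_rot: [[0.999, 0.04, 0.001], [0.04, -0.999, -0.0], [0.001, 0.0, -1.0]]
ft_force: [-0.6, -0.0, -0.6]
gripper_width: 0.6
t 10.4 pos [556.3  28.1 151.9] yaw -87.7 F [-0.6 -0.  -0.6] w 0.6 
DELTA [ 0.0008 -0.0029  0.0059] w [ 0.    -0.001 -0.   ] q [-9. 14. 99. -0. 66. 78.]
```

```bash
python3 -m creep '[0.0005,-0.001,0.001,0,0,0,0, 0.0005,-0.002,0.003,0,0,0,0, 0.0005,-0.003,0.004,0,0,0,0, 0.0005,-0.003,0.005,0,0,0,0, 0.0005,-0.003,0.006,0,0,0,0]' 10;python3 plan.py 557 31 146 -87.7
```

```text
clock: 10.9
tool_pos: [557.3, 31.2, 146.4]
tcp_rot: [[0.999, 0.04, 0.002], [0.04, -0.999, -0.0], [0.002, 0.0, -1.0]]
ft_force: [-1.1, 1.0, 11.2]
gripper_width: 0.5
t 10.9 pos [557.3  31.2 146.4] yaw -87.7 F [-1.1  1.  11.2] w 0.5 
DELTA [-0.0003  0.0002  0.0004] w [ 0.    -0.002 -0.   ] q [ -9.  15. 100.   0.  66.  79.]
```

```bash
cat > arc.py <<'E'
import sys,numpy as np
from station import bot
cx,cy,step=map(float,sys.argv[1:4]);n=int(sys.argv[4]) if len(sys.argv)>4 else 5
r0=float(sys.argv[5]) if len(sys.argv)>5 else None
s=bot.sense();R=np.array(s["tcp_rot"]);p=np.array(s["tool_pos"]);v=p[:2]-[cx,cy];r=np.hypot(*v);a0=np.degrees(np.arctan2(v[1],v[0]))
print("r",round(r,1),"ang",round(a0,1),"F",np.round(s["ft_force"],1),"z",round(p[2],1),"t",s["clock"])
for i in range(1,n+1):
    a=np.radians(a0+step*i);rr=r if r0 is None else r+(r0-r)*i/n
    d=R[:2,:2].T@(np.array([cx,cy])+rr*np.array([np.cos(a),np.sin(a)])-p[:2])
    print(np.round(d/1000,4))
E
python3 arc.py 567.3 -8.4 -9
```

```text
r 40.9 ang 104.2 F [-1.1  1.  11.2] z 146.4 t 10.9
[ 0.0064 -0.0008]
[ 0.0128 -0.0006]
[0.0191 0.0005]
[0.0251 0.0027]
[0.0307 0.0058]
```

```bash
python3 -m creep '[0.0064,-0.0008,0,0,0,0,0, 0.0128,-0.0006,0,0,0,0,0, 0.0191,0.0005,0,0,0,0,0, 0.0251,0.0027,0,0,0,0,0, 0.0307,0.0058,0,0,0,0,0]' 10; python3 arc.py 567.3 -8.4 -9
python3 - <<'E'
from station import bot
import cv2,pickle
s=bot.sense();r=bot.read_camera("wrist");cv2.imwrite("pics/w4.png",r["img"]);pickle.dump((s,r),open("w4.pkl","wb"))
E
```

```text
clock: 11.4
tool_pos: [588.1, 26.8, 146.4]
tcp_rot: [[0.999, 0.04, 0.001], [0.04, -0.999, 0.0], [0.001, -0.0, -1.0]]
ft_force: [-2.1, 0.9, 7.9]
gripper_width: 0.5
r 40.9 ang 59.4 F [-2.1  0.9  7.9] z 146.4 t 11.4
[0.0051 0.0039]
[0.0095 0.0085]
[0.0132 0.0138]
[0.0159 0.0196]
[0.0178 0.0257]
```

View pics/w4.png

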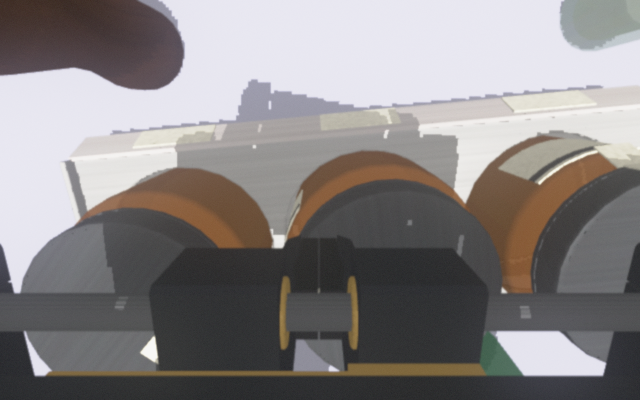

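The wrist view looks over the front of the rack. The middle jar's label edge is coming round on the left at (297,210), and the right jar's label faces front at (550,155). The stroke is carrying the jar, so I'll continue.

```bash
python3 -m creep '[0.0051,0.0039,0.0001,0,0,0,0, 0.0095,0.0085,0.0002,0,0,0,0, 0.0132,0.0138,0.0002,0,0,0,0, 0.0159,0.0196,0.0002,0,0,0,0, 0.0178,0.0257,0.0002,0,0,0,0]' 10; python3 arc.py 567.3 -8.4 -9
```

```text
clock: 11.95
tool_pos: [607.2, 2.0, 146.4]
tcp_rot: [[0.999, 0.04, 0.002], [0.04, -0.999, 0.001], [0.003, -0.0, -1.0]]
ft_force: [-0.7, 2.1, 6.5]
gripper_width: 0.8
r 41.2 ang 14.6 F [-0.7  2.1  6.5] z 146.4 t 11.95
[0.0009 0.0064]
[0.0007 0.0129]
[-0.0004  0.0193]
[-0.0025  0.0254]
[-0.0056  0.0311]
```

```bash
python3 -m creep '[0.0007,0.0064,0.0001,0,0,0,0, 0.0005,0.0129,0.0003,0,0,0,0, -0.0006,0.0193,0.0003,0,0,0,0, -0.0027,0.0254,0.0003,0,0,0,0, -0.0058,0.0311,0.0003,0,0,0,0]' 10; python3 arc.py 567.3 -8.4 -9
python3 - <<'E'
from station import bot
import cv2,pickle
s=bot.sense();r=bot.read_camera("wrist");cv2.imwrite("pics/w5.png",r["img"]);pickle.dump((s,r),open("w5.pkl","wb"))
E
```

```text
clock: 12.45
tool_pos: [603.1, -29.6, 146.4]
tcp_rot: [[0.999, 0.04, 0.004], [0.04, -0.999, 0.0], [0.004, -0.0, -1.0]]
ft_force: [0.4, 2.4, 7.6]
gripper_width: 0.4
r 41.6 ang -30.6 F [0.4 2.4 7.6] z 146.4 t 12.45
[-0.004   0.0052]
[-0.0087  0.0097]
[-0.0141  0.0134]
[-0.0199  0.0162]
[-0.0262  0.0181]
```

View pics/w5.png

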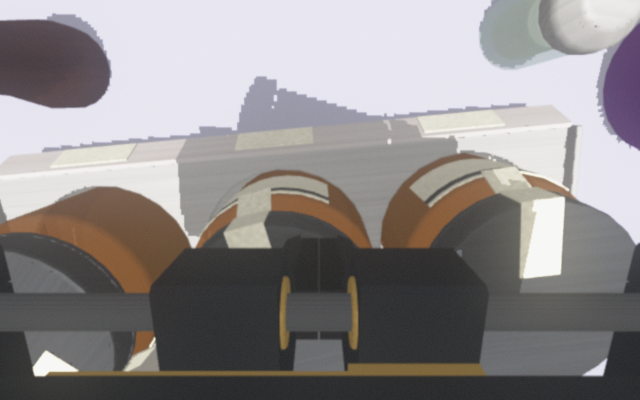

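```bash
cat > meas.py <<'E'
# angle of strips from wrist picture: pick low-saturation bright pixels on lid-top plane
import sys,pickle
from h import *
s,r=pickle.load(open(sys.argv[1],"rb"))
T=np.eye(4);T[:3,:3]=s["tcp_rot"];T[:3,3]=s["tool_pos"];T=T@r["hand_eye"]
P=cloud(r,T);hsv=cv2.cvtColor(r["img"],cv2.COLOR_BGR2HSV)
for k,c in dict(L=(551.1,115.1),M=(567.3,-8.4),R=(583.4,-133)).items():
  dd=np.hypot(P[...,0]-c[0],P[...,1]-c[1]);m=(abs(P[...,2]-138)<4)&(dd<50)
  w=m&(r["img"].min(-1)>(int(sys.argv[2]) if len(sys.argv)>2 else 130))
  if w.sum()<20: print(k,"few",w.sum());continue
  q=P[w];a=np.degrees(np.arctan2(q[:,1]-c[1],q[:,0]-c[0]));print(k,w.sum(),"ang",np.round(np.median(a),1),np.round(np.percentile(a,[2,98]),1),"r",np.round(np.percentile(dd[w],[2,98])),"z",np.median(q[:,2]))
  # label band: glass side z 56..100 at r~55, paper
  m=(P[...,2]>60)&(P[...,2]<103)&(abs(dd-55)<5)&(hsv[...,1]<100)&(hsv[...,2]>120)
  if m.sum()>20:
    q=P[m];a=np.degrees(np.arctan2(q[:,1]-c[1],q[:,0]-c[0]));print("   label",m.sum(),np.round(np.percentile(a,[1,50,99]),1))
E
python3 meas.py w5.pkl; python3 meas.py w4.pkl
```

```text
L 597 ang -118.8 [-150.5 -101. ] r [13. 30.] z 137.78311365049623
   label 344 [-137.4    9.5   28.2]
M 845 ang 13.7 [ 3.  25.7] r [40. 50.] z 137.883229140012
   label 1586 [-26.7   3.7  54.9]
R 4531 ang 5.4 [-27.3  33.8] r [16. 49.] z 137.76947670415743
   label 2129 [-26.2  26.   52.5]
L 285 ang -151.3 [-166.1 -126.5] r [13. 24.] z 137.82590929294605
   label 176 [ 3.3 23.4 45.8]
M few 10
R few 11
```

The middle jar reads about 14°, with the rack front at 7.4°. I'll nudge it about 7° further.

```bash
python3 -m creep '[-0.001,0.0014,0.0001,0,0,0,0, -0.002,0.0027,0.0001,0,0,0,0, -0.0031,0.0041,0.0001,0,0,0,0, -0.0031,0.0041,0.0001,0,0,0,0, -0.0031,0.0041,-0.001,0,0,0,0]' 10; python3 -m creep '[0,0,-0.01,0,0,0,0, 0,0,-0.03,0,0,0,0, -0.02,0,-0.06,0,0,0,0, -0.04,0,-0.09,0,0,0,0, -0.06,0,-0.09,0,0,0,0]';python3 - <<'E'
from station import bot
import cv2,pickle
s=bot.sense();r=bot.read_camera("wrist");cv2.imwrite("pics/w6.png",r["img"]);pickle.dump((s,r),open("w6.pkl","wb"))
E
python3 meas.py w6.pkl
```

```text
clock: 13.0
tool_pos: [599.2, -33.9, 146.5]
tcp_rot: [[0.999, 0.04, 0.002], [0.04, -0.999, -0.0], [0.002, 0.0, -1.0]]
ft_force: [0.9, 0.3, 1.5]
gripper_width: 0.5
clock: 13.5
tool_pos: [540.2, -36.9, 240.5]
tcp_rot: [[0.999, 0.04, 0.007], [0.04, -0.999, -0.002], [0.007, 0.002, -1.0]]
ft_force: [0.6, -0.6, 0.4]
gripper_width: 0.6
L 1632 ang -129.9 [-165.6  153.8] r [14. 50.] z 137.65659148014805
   label 775 [-161.  -102.    13.7]
M 1782 ang 5.8 [-28.1  47.3] r [15. 49.] z 137.75863515875088
   label 290 [-92.8 -10.3  46.3]
R 4080 ang 18.9 [-112.9   72. ] r [16. 49.] z 137.54762787938552
   label 450 [ -2.9  42.6 153.9]
```

View pics/w6.png

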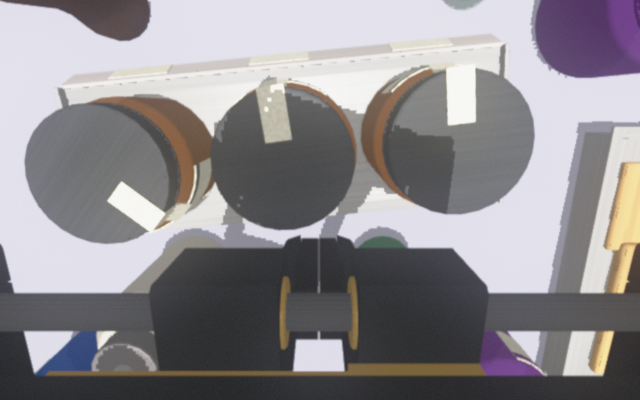

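```bash
cat > pick.py <<'E'
import sys,json,pickle
from h import *
s,r=pickle.load(open(sys.argv[1],"rb"))
T=np.eye(4);T[:3,:3]=s["tcp_rot"];T[:3,3]=s["tool_pos"];T=T@r["hand_eye"]
x0,y0,w,h,f=map(int,sys.argv[2:7])
cv2.imwrite(sys.argv[7],cv2.resize(r["img"][y0:y0+h,x0:x0+w],None,fx=f,fy=f,interpolation=cv2.INTER_NEAREST))
E
python3 pick.py w6.pkl 200 50 350 190 2 pics/w6c.png
```

```text
(no output)
```

View pics/w6c.png

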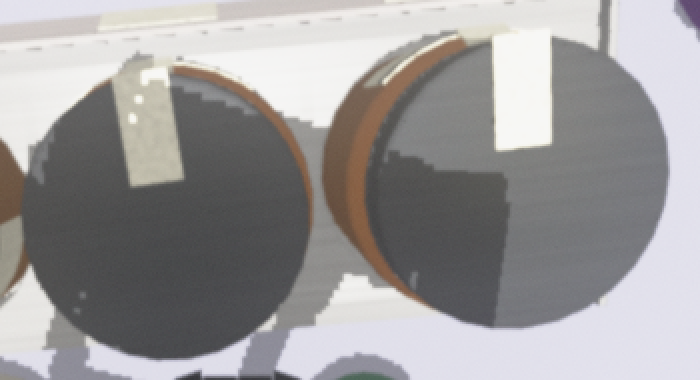

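```bash
cat > ang.py <<'E'
import sys,pickle
from h import *
def setup(f):
    s,r=pickle.load(open(f,"rb"));T=np.eye(4);T[:3,:3]=s["tcp_rot"];T[:3,3]=s["tool_pos"];return r,T@r["hand_eye"]
def fitlid(r,T,pts):
    from scipy.optimize import least_squares
    w=ray(r,pts,138,T)[:,:2];f=least_squares(lambda c:np.hypot(*(w-c).T)-50,w.mean(0));return f.x,f.fun
def deg(v):return round(np.degrees(np.arctan2(v[1],v[0])),1)
E
python3 - <<'E'
from ang import *
r,T=setup("w6.pkl")
W=lambda pts:ray(r,np.array(pts)/2+[200,50],138,T)[:,:2]
C={}
for k,l,rt,lid in(("M",[(131,186),(113,75)],[(183,180),(169,68)],[(22,210),(312,210),(167,358),(270,110),(60,300),(275,310),(50,130)]),("R",[(497,151),(494,38)],[(551,144),(550,32)],[(370,190),(668,170),(510,327),(600,54),(640,255),(410,270),(405,90)])):
  a=W(l);b=W(rt);c,res=fitlid(r,T,np.array(lid)/2+[200,50]);C[k]=c
  tip=(a[1]+b[1])/2;inn=(a[0]+b[0])/2
  print(k,deg(a[1]-a[0]),deg(b[1]-b[0]),"c",c.round(1),res.round(1),"tip",deg(tip-c),"inner",deg(inn-c),"mid",deg((tip+inn)/2-c),"width",np.linalg.norm(a[0]-b[0]).round(1))
print(deg(C["M"]-C["R"])-90)
# rack front rail edge
print(deg(ray(r,[[63,88]],58,T)[0]-ray(r,[[503,40]],58,T)[0])-90)
E
```

```text
M 9.4 8.4 c [568.8 -12.3] [-0.2 -1.4  0.2 -0.8 -1.7 -1.3 -1.6] tip 11.7 inner 19.7 mid 13.3 width 17.6
R 9.1 9.2 c [ 584.9 -130. ] [ 0.5 -0.7  0.2 -3.1  0.1 -4.1  0.8] tip 7.3 inner 2.1 mid 6.3 width 17.9
7.799999999999997
8.099999999999994
```

The middle jar's strip edges read 8.9° and the right jar's 9.2°, against the rack front at about 8° in the same picture. Both are square, so the left jar is next.

```bash
python3 plan.py 546.7 74.5 154 -87.7
```

```text
t 13.55 pos [536.8 -36.3 238.2] yaw -87.7 F [ 0.2  0.5 -0.9] w 0.4 
DELTA [ 0.0142 -0.1105  0.0841] w [ 0.001 -0.002  0.   ] q [-16.   6.  98.  -0.  76.  71.]
```

```bash
python3 -m creep '[0.004,-0.03,0.01,0,0,0,0, 0.008,-0.065,0.03,0,0,0,0, 0.014,-0.095,0.05,0,0,0,0, 0.014,-0.1105,0.07,0,0,0,0, 0.014,-0.1105,0.081,0,0,0,0]' 10;  python3 -m creep '[0,0,0,0,0,0,0, 0,0,0,0,0,0,0, 0,0,0.001,0,0,0,0, 0,0,0.002,0,0,0,0, 0,0,0.002,0,0,0,0]' 10;python3 plan.py 546.7 74.5 146.3 -87.7
```

```text
clock: 14.05
tool_pos: [546.9, 76.6, 152.5]
tcp_rot: [[0.999, 0.043, -0.004], [0.043, -0.999, 0.001], [-0.004, -0.001, -1.0]]
ft_force: [-0.8, -0.0, 0.5]
gripper_width: 0.5
clock: 14.55
tool_pos: [548.6, 74.1, 153.3]
tcp_rot: [[0.999, 0.039, 0.001], [0.039, -0.999, -0.0], [0.001, 0.0, -1.0]]
ft_force: [-0.2, 0.3, -0.1]
gripper_width: 0.4
t 14.55 pos [548.6  74.1 153.3] yaw -87.8 F [-0.2  0.3 -0.1] w 0.4 
DELTA [-0.0019 -0.0005  0.007 ] w [ 0.    -0.001 -0.001] q [ -5.  14. 100.  -0.  67.  83.]
```

```bash
python3 -m creep '[0,0,0.002,0,0,0,0, 0,0,0.004,0,0,0,0, 0,0,0.006,0,0,0,0, 0,0,0.007,0,0,0,0, 0,0,0.0073,0,0,0,0]' 10;python3 arc.py 551.1 115.1 9
```

```text
clock: 15.05
tool_pos: [549.0, 74.7, 146.4]
tcp_rot: [[0.999, 0.04, 0.002], [0.04, -0.999, -0.0], [0.002, 0.0, -1.0]]
ft_force: [-1.0, -0.3, 8.8]
gripper_width: 0.7
r 40.5 ang -93.0 F [-1.  -0.3  8.8] z 146.4 t 15.05
[0.0064 0.0001]
[ 0.0126 -0.0008]
[ 0.0187 -0.0027]
[ 0.0244 -0.0055]
[ 0.0296 -0.0092]
```

```bash
python3 -m creep '[0.0064,0.0001,0.0001,0,0,0,0, 0.0126,-0.0008,0.0001,0,0,0,0, 0.0187,-0.0027,0.0002,0,0,0,0, 0.0244,-0.0055,0.0002,0,0,0,0, 0.0296,-0.0092,0.0002,0,0,0,0]' 10; python3 arc.py 551.1 115.1 9 5 40.5
```

```text
clock: 15.55
tool_pos: [578.4, 84.7, 146.4]
tcp_rot: [[0.999, 0.04, 0.001], [0.04, -0.999, -0.001], [0.001, 0.001, -1.0]]
ft_force: [-1.2, -2.0, 7.9]
gripper_width: 0.4
r 40.8 ang -48.1 F [-1.2 -2.   7.9] z 146.4 t 15.55
[ 0.0045 -0.0045]
[ 0.0083 -0.0097]
[ 0.0113 -0.0153]
[ 0.0133 -0.0214]
[ 0.0143 -0.0277]
```

```bash
python3 -m creep '[0.0045,-0.0045,0.0001,0,0,0,0, 0.0083,-0.0097,0.0002,0,0,0,0, 0.0113,-0.0153,0.0002,0,0,0,0, 0.0133,-0.0214,0.0002,0,0,0,0, 0.0143,-0.0277,0.0002,0,0,0,0]' 10; python3 arc.py 551.1 115.1 9 5 40.5
```

```text
clock: 16.05
tool_pos: [592.1, 112.9, 146.4]
tcp_rot: [[0.999, 0.04, 0.003], [0.04, -0.999, -0.001], [0.003, 0.001, -1.0]]
ft_force: [-0.1, -3.2, 6.7]
gripper_width: 0.4
r 41.0 ang -3.1 F [-0.1 -3.2  6.7] z 146.4 t 16.05
[-0.     -0.0064]
[-0.001  -0.0128]
[-0.003  -0.0188]
[-0.0059 -0.0245]
[-0.0097 -0.0297]
```

```bash
python3 -m creep '[0,-0.0064,0.0001,0,0,0,0, -0.001,-0.0128,0.0002,0,0,0,0, -0.003,-0.0188,0.0003,0,0,0,0, -0.0059,-0.0245,0.0003,0,0,0,0, -0.0097,-0.0297,0.0003,0,0,0,0]' 10; python3 arc.py 551.1 115.1 4 5 40.5
python3 - <<'E'
from station import bot
import cv2,pickle
s=bot.sense();r=bot.read_camera("wrist");cv2.imwrite("pics/w7.png",r["img"]);pickle.dump((s,r),open("w7.pkl","wb"))
E
python3 meas.py w7.pkl
```

```text
clock: 16.55
tool_pos: [581.6, 142.4, 146.4]
tcp_rot: [[0.999, 0.04, 0.004], [0.04, -0.999, -0.001], [0.004, 0.001, -1.0]]
ft_force: [2.0, -1.1, 6.7]
gripper_width: 0.8
r 40.9 ang 41.9 F [ 2.  -1.1  6.7] z 146.4 t 16.55
[-0.002  -0.0021]
[-0.004 -0.004]
[-0.0063 -0.0058]
[-0.0086 -0.0074]
[-0.011  -0.0089]
L 1273 ang -1.0 [-12.9  11.3] r [36. 50.] z 137.87799904510632
   label 1637 [-45.4   7.   69.5]
M 162 ang 20.7 [16.7 24.7] r [29. 50.] z 137.7173646176363
   label 2518 [-12.9  28.5  52.2]
R few 0
```

View pics/w7.png

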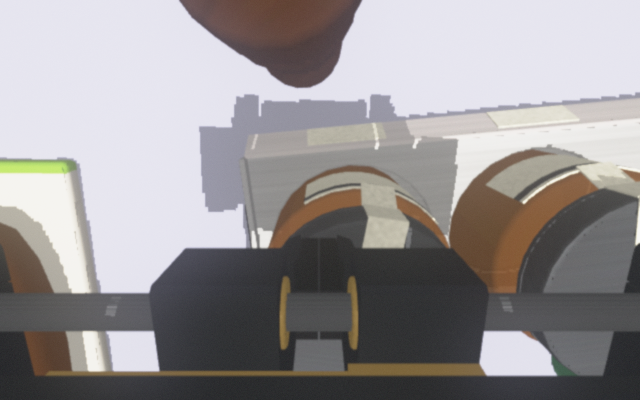

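The left jar's strip reads -1°, so it needs about 9° more.

```bash
python3 -m creep '[-0.0015,-0.0015,0.0001,0,0,0,0, -0.0032,-0.0032,0.0002,0,0,0,0, -0.0048,-0.0046,0.0002,0,0,0,0, -0.0048,-0.0046,0.0001,0,0,0,0, -0.0048,-0.0046,-0.001,0,0,0,0]' 10; python3 -m creep '[0,0,-0.01,0,0,0,0, 0,0.01,-0.03,0,0,0,0, -0.02,0.03,-0.06,0,0,0,0, -0.04,0.06,-0.09,0,0,0,0, -0.04,0.1,-0.09,0,0,0,0]'; python3 -m creep '[0,0.04,0,0,0,0,0, 0,0.06,0,0,0,0,0, 0,0.06,0,0,0,0,0, 0,0.06,0,0,0,0,0, 0,0.06,0,0,0,0,0]';python3 - <<'E'
from station import bot
import cv2,pickle
s=bot.sense();r=bot.read_camera("wrist");cv2.imwrite("pics/w8.png",r["img"]);pickle.dump((s,r),open("w8.pkl","wb"))
E
python3 pick.py w8.pkl 20 30 540 260 1 pics/w8c.png
```

```text
clock: 17.1
tool_pos: [575.6, 147.0, 146.5]
tcp_rot: [[0.999, 0.04, 0.002], [0.04, -0.999, -0.0], [0.002, 0.0, -1.0]]
ft_force: [0.6, 0.3, 0.7]
gripper_width: 0.6
clock: 17.6
tool_pos: [539.1, 45.9, 240.4]
tcp_rot: [[0.999, 0.043, 0.006], [0.043, -0.999, -0.0], [0.006, 0.001, -1.0]]
ft_force: [1.2, -0.2, 0.7]
gripper_width: 0.4
clock: 18.1
tool_pos: [541.0, -13.4, 235.6]
tcp_rot: [[0.999, 0.041, -0.001], [0.041, -0.999, 0.001], [-0.0, -0.001, -1.0]]
ft_force: [0.4, -0.9, -0.9]
gripper_width: 0.5
```

View pics/w8.png

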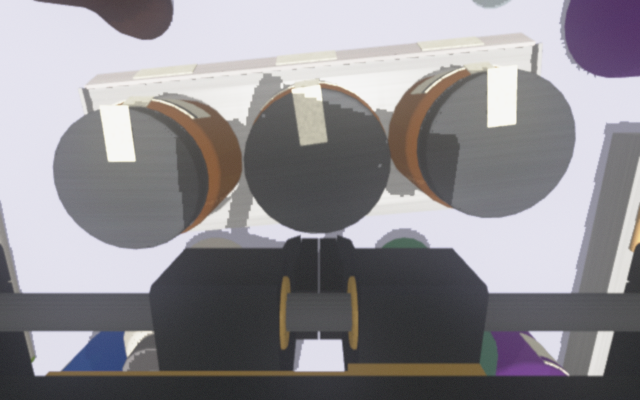

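```bash
cat > fit3.py <<'E'
import sys
from ang import *
r,T=setup(sys.argv[1])
v,u=np.mgrid[:400,:640];X=ray(r,np.c_[u.ravel(),v.ravel()],138,T)[:,:2].reshape(400,640,2)
im=r["img"];D=np.isfinite(X[...,0])
P=cloud(r,T);C={}
for k,c in dict(L=(551.1,115.1),M=(567.3,-8.4),R=(583.4,-133)).items():
  lid=(abs(P[...,2]-138)<5)&(np.hypot(*(X-c).transpose(2,0,1))<60)&(v<240)
  hull=cv2.convexHull(X[lid].astype(np.float32))[:,0]
  from scipy.optimize import least_squares
  cc=least_squares(lambda a:np.hypot(*(hull-a).T)-50,c,loss="soft_l1",f_scale=.7).x;C[k]=cc
  g=im.min(-1).astype(float)
  inner=lid&(np.hypot(*(X-cc).transpose(2,0,1))<47)
  th=float(sys.argv[2+"LMR".index(k)]) 
  w=inner&(g>th);n,l,st,_=cv2.connectedComponentsWithStats(w.astype(np.uint8));i=1+np.argmax(st[1:,4]);w=l==i
  q=X[w];rc=cv2.minAreaRect(q.astype(np.float32))
  mu=q.mean(0);e=np.linalg.svd(q-mu,full_matrices=False)[2][0];e=e*np.sign(e[0])
  print(k,"c",cc.round(1),"n",w.sum(),"rect",np.round(rc[1],1),round(rc[2],1),"pca",deg(e),"ray",deg(mu-cc),"off",round(float(np.cross(e,mu-cc)),1))
print("row",[round(deg(C[a]-C[b])-90,1) for a,b in("LM","MR","LR")])
E
python3 fit3.py w8.pkl 180 110 180 2>/dev/null; python3 fit3.py w6.pkl 180 110 180 2>/dev/null
python3 - <<'E'
from ang import *
r,T=setup("w8.pkl")
for a,b in(((88,89),(537,43)),):
  print(deg(ray(r,[a],52,T)[0]-ray(r,[b],52,T)[0])-90, np.linalg.norm(ray(r,[a],52,T)[0]-ray(r,[b],52,T)[0]))
E
python3 - <<'E'
import cv2,pickle
s,r=pickle.load(open("w8.pkl","rb"))
cv2.imwrite("pics/w8c.png",cv2.resize(r["img"][30:180,75:345],None,fx=2.9,fy=2.9,interpolation=cv2.INTER_NEAREST)[:, :783])
E
```

```text
L c [550.9 117.2] n 1478 rect [33.6 18.7] 2.3 pca 2.1 ray 5.8 off 2.0
M c [567.6 -10.7] n 2053 rect [33.8 48.1] 10.8 pca -57.7 ray 1.4 off 27.8
R c [ 583.9 -129.7] n 1609 rect [33.7 18.6] 9.3 pca 9.9 ray 6.3 off -1.9
row [np.float64(7.5), np.float64(7.8), np.float64(7.6)]
L c [551.4 115. ] n 1236 rect [34.1 18.8] 52.2 pca 52.6 ray -130.9 off 1.8
M c [567.8 -10.4] n 1738 rect [34.  44.2] 11.0 pca -29.7 ray 5.3 off 18.1
R c [ 583.7 -130.3] n 1505 rect [33.4 18.6] 8.6 pca 10.2 ray 7.1 off -1.6
row [np.float64(7.5), np.float64(7.6), np.float64(7.5)]
7.799999999999997 383.87474191561296
```

View pics/w8c.png

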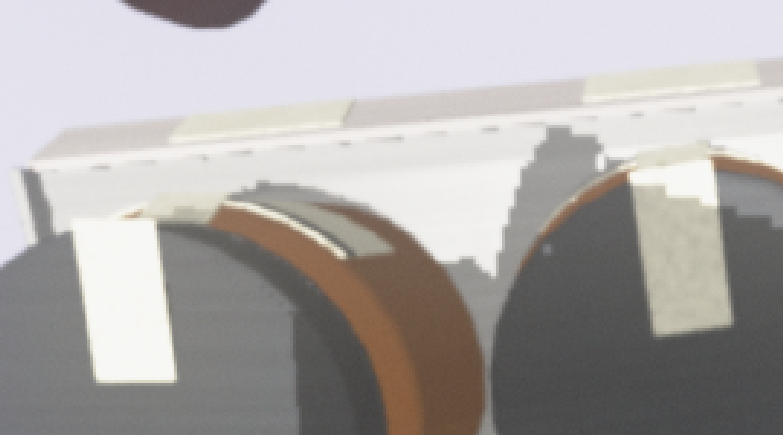

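The left jar's strip edges read about 2° while the direction from its axis reads about 6°, so this off-centre view is ambiguous. I'll take a centred view of it.

```bash
python3 -m creep '[-0.005,-0.03,-0.02,0,0,0,0, -0.01,-0.07,-0.03,0,0,0,0, -0.02,-0.11,-0.03,0,0,0,0, -0.025,-0.13,-0.03,0,0,0,0, -0.025,-0.13,-0.03,0,0,0,0]';python3 -m creep '[0,0,0,0,0,0,0,0,0,0,0,0,0,0,0,0,0,0,0,0,0,0,0,0,0,0,0,0,0,0,0,0,0,0,0]'
python3 - <<'E'
from station import bot
import cv2,pickle
s=bot.sense();r=bot.read_camera("wrist");cv2.imwrite("pics/w9.png",r["img"]);pickle.dump((s,r),open("w9.pkl","wb"))
r=bot.read_camera("scene");cv2.imwrite("pics/s9.png",cv2.resize(r["img"][140:280,215:375],None,fx=4,fy=4))
r=bot.read_camera("top");pickle.dump(r,open("t9.pkl","wb"));cv2.imwrite("pics/t9.png",cv2.resize(r["img"][115:255,270:430],None,fx=4,fy=4))
E
python3 fit3.py w9.pkl 180 110 180 2>/dev/null
```

```text
clock: 18.65
tool_pos: [509.9, 117.9, 265.9]
tcp_rot: [[0.999, 0.045, -0.0], [0.045, -0.999, 0.001], [-0.0, -0.001, -1.0]]
ft_force: [0.4, 0.7, -0.3]
gripper_width: 0.4
clock: 19.15
tool_pos: [511.2, 113.8, 265.6]
tcp_rot: [[0.999, 0.039, -0.0], [0.039, -0.999, -0.0], [-0.0, 0.0, -1.0]]
ft_force: [-0.7, -1.0, 0.2]
gripper_width: 0.7
L c [550.5 119.1] n 692 rect [18.4 17.8] 2.2 pca 23.2 ray 2.4 off -13.4
M c [567.   -8.8] n 5338 rect [50.8 83.3] 41.1 pca -55.7 ray 29.5 off 23.7
```

View pics/w9.png

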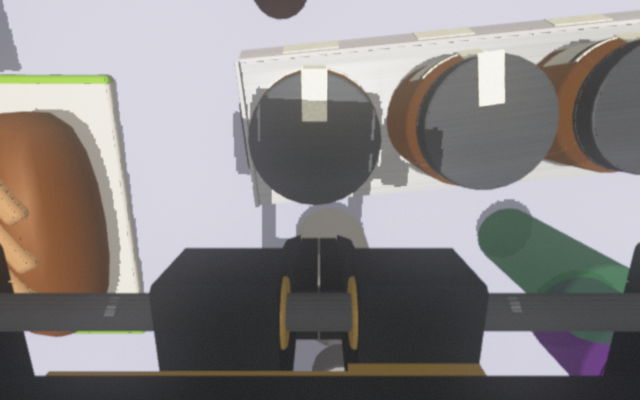

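View pics/s9.png

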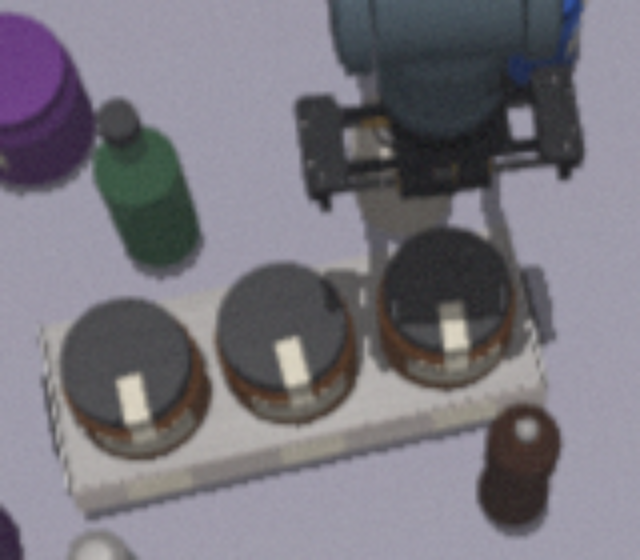

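Run:
```python
import cv2,pickle
s,r=pickle.load(open("w9.pkl","rb"))
a=cv2.resize(r["img"][40:220,240:570],None,fx=2.4,fy=2.4,interpolation=cv2.INTER_CUBIC);cv2.imwrite("pics/w9c.png",a);print(a.shape)
```

```text
(432, 792, 3)
```

View pics/w9c.png

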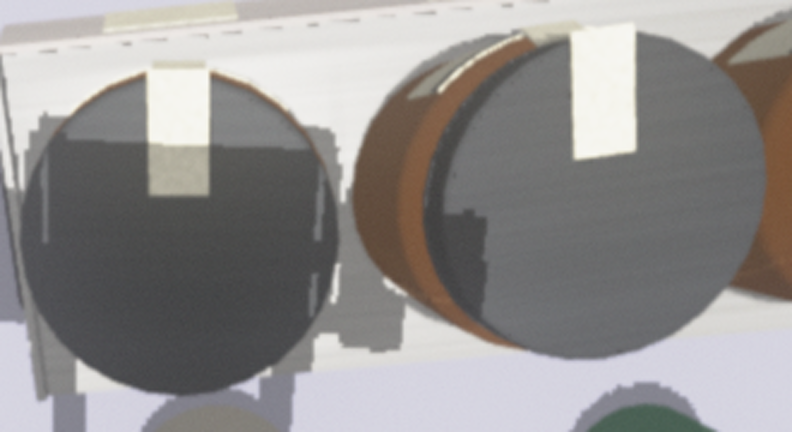

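View pics/t9.png

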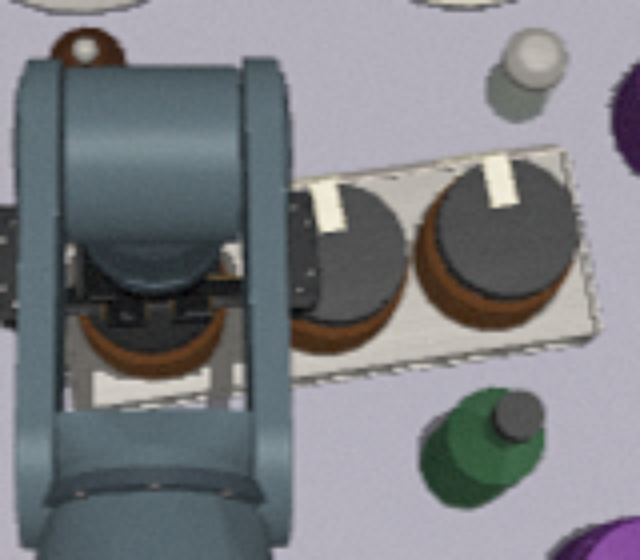

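```bash
python3 - <<'E'
from ang import *
r,T=setup("w9.pkl")
W=lambda pts:ray(r,np.array(pts)/2.4+[240,40],138,T)[:,:2]
for l in([(148,195),(147,68)],[(210,195),(209,68)],[(575,160),(570,30)],[(636,152),(635,24)]):
  a=W(l);print(deg(a[1]-a[0]),a.round(1).tolist())
print(deg(ray(r,[[240,62]],52,T)[0]-ray(r,[[640,22]],52,T)[0])-90)
r=pickle.load(open("t9.pkl","rb"))
W=lambda pts:ray(r,np.array(pts)/4+[270,115],138)[:,:2]
for l in([(327,232),(312,182)],[(346,227),(338,179)],[(492,207),(484,158)],[(517,202),(508,155)]):
  a=W(l);print("top",deg(a[1]-a[0]))
E
python3 plan.py 570 77 154 -87.7
```

```text
1.9 [[563.5, 128.7], [599.9, 129.9]]
3.0 [[564.2, 109.9], [600.6, 111.8]]
11.1 [[578.7, 0.5], [614.9, 7.7]]
10.4 [[581.7, -17.4], [617.3, -10.9]]
7.5
top 14.6
top 7.4
top 6.4
top 7.8
t 19.3 pos [511.1 114.1 265.7] yaw -87.8 F [ 1.5 -0.1  0.6] w 0.6 
DELTA [0.0574 0.0394 0.1117] w [ 0.     0.    -0.001] q [-0.  3. 98. -0. 79. 87.]
```

```bash
python3 -m creep '[0.02,0.013,0.02,0,0,0,0, 0.04,0.026,0.05,0,0,0,0, 0.0575,0.038,0.08,0,0,0,0, 0.0575,0.038,0.1,0,0,0,0, 0.0575,0.038,0.108,0,0,0,0]' 10;  python3 -m creep '[0,0,0,0,0,0,0, 0,0,0.003,0,0,0,0, 0,0,0.005,0,0,0,0, 0,0,0.007,0,0,0,0, 0,0,0.008,0,0,0,0]' 10;python3 plan.py 570 77 146 -87.7
```

```text
clock: 19.8
tool_pos: [568.8, 78.4, 155.0]
tcp_rot: [[0.999, 0.039, -0.004], [0.039, -0.999, 0.0], [-0.004, -0.0, -1.0]]
ft_force: [-0.6, -0.0, -0.7]
gripper_width: 0.6
clock: 20.3
tool_pos: [570.2, 78.9, 150.3]
tcp_rot: [[0.999, 0.04, 0.001], [0.04, -0.999, -0.0], [0.001, 0.0, -1.0]]
ft_force: [-0.0, -0.5, -0.0]
gripper_width: 0.7
t 20.3 pos [570.2  78.9 150.3] yaw -87.7 F [-0.  -0.5 -0. ] w 0.7 
DELTA [-0.0003  0.0019  0.0043] w [ 0.    -0.001 -0.   ] q [-4. 16. 97. -0. 67. 84.]
```

```bash
python3 -m creep '[0,0.001,0.0015,0,0,0,0, 0,0.001,0.003,0,0,0,0, 0,0.001,0.004,0,0,0,0, 0,0.001,0.0047,0,0,0,0, 0,0.001,0.0047,0,0,0,0]' 10;python3 arc.py 551 117 1.5 5
```

```text
clock: 20.8
tool_pos: [571.1, 77.7, 146.4]
tcp_rot: [[0.999, 0.04, 0.002], [0.04, -0.999, -0.0], [0.002, 0.0, -1.0]]
ft_force: [-1.0, -0.5, 7.1]
gripper_width: 0.6
r 44.1 ang -63.0 F [-1.  -0.5  7.1] z 146.4 t 20.8
[ 0.001  -0.0005]
[ 0.0021 -0.001 ]
[ 0.0031 -0.0016]
[ 0.0041 -0.0022]
[ 0.0051 -0.0028]
```

```bash
python3 -m creep '[0.0015,-0.0008,0.0002,0,0,0,0, 0.003,-0.0016,0.0002,0,0,0,0, 0.0044,-0.0024,0.0002,0,0,0,0, 0.0044,-0.0024,0.0002,0,0,0,0, 0.0044,-0.0024,-0.001,0,0,0,0]' 10; python3 -m creep '[0,0,-0.015,0,0,0,0, -0.01,0,-0.04,0,0,0,0, -0.03,-0.01,-0.07,0,0,0,0, -0.06,-0.03,-0.11,0,0,0,0, -0.063,-0.037,-0.118,0,0,0,0]';python3 -m creep '[0,0,0,0,0,0,0,0,0,0,0,0,0,0,0,0,0,0,0,0,0,0,0,0,0,0,0,0,0,0,0,0,0,0,0]'
python3 - <<'E'
from station import bot
import cv2,pickle
s=bot.sense();r=bot.read_camera("wrist");pickle.dump((s,r),open("w10.pkl","wb"))
a=cv2.resize(r["img"][40:220,240:570],None,fx=2.4,fy=2.4,interpolation=cv2.INTER_CUBIC);cv2.imwrite("pics/w10c.png",a)
E
```

```text
clock: 21.3
tool_pos: [574.8, 80.2, 146.5]
tcp_rot: [[0.999, 0.04, 0.001], [0.04, -0.999, -0.0], [0.001, 0.0, -1.0]]
ft_force: [-0.2, -0.5, -0.8]
gripper_width: 0.9
clock: 21.8
tool_pos: [509.6, 116.0, 268.7]
tcp_rot: [[0.999, 0.041, 0.006], [0.041, -0.999, 0.0], [0.006, -0.0, -1.0]]
ft_force: [1.2, 0.3, -0.2]
gripper_width: 0.4
clock: 22.3
tool_pos: [509.8, 114.4, 262.7]
tcp_rot: [[0.999, 0.039, -0.002], [0.039, -0.999, -0.0], [-0.002, -0.0, -1.0]]
ft_force: [0.1, -0.2, -0.3]
gripper_width: 0.5
```

View pics/w10c.png

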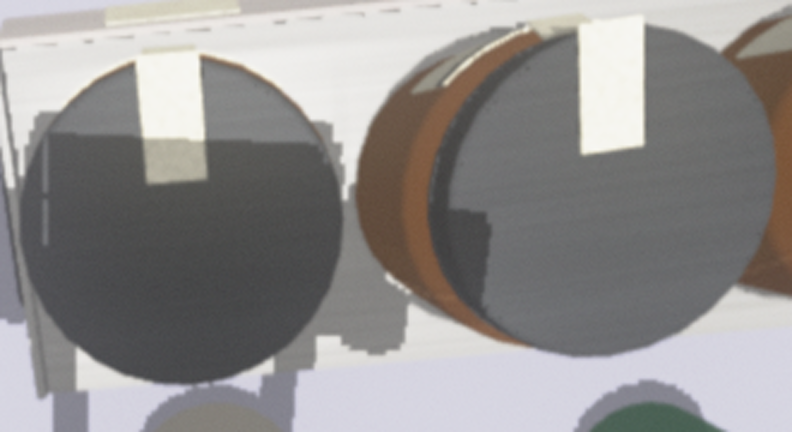

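```bash
cat > e.py <<'E'
import sys,json
from ang import *
r,T=setup(sys.argv[1]);f,ox,oy=map(float,sys.argv[2:5])
W=lambda pts:ray(r,np.array(pts)/f+[ox,oy],138,T)[:,:2]
for l in json.loads(sys.argv[5]):
  a=W(l);print(deg(a[1]-a[0]),a.round(1).tolist())
E
python3 e.py w10.pkl 2.4 240 40 '[[[146,184],[136,58]],[[207,180],[200,54]],[[207,180],[146,184]],[[582,155],[578,24]],[[644,146],[644,16]],[[644,146],[582,155]]]'
python3 -m creep '[0.01,0.03,0,0,0,0,0, 0.012,0.07,0,0,0,0,0, 0.015,0.115,0,0,0,0,0, 0.018,0.125,0,0,0,0,0, 0.018,0.125,0,0,0,0,0]';python3 -m creep '[0,0,0,0,0,0,0,0,0,0,0,0,0,0,0,0,0,0,0,0,0,0,0,0,0,0,0,0,0,0,0,0,0,0,0]'
python3 - <<'E'
from station import bot
import cv2,pickle
s=bot.sense();r=bot.read_camera("wrist");pickle.dump((s,r),open("w11.pkl","wb"));cv2.imwrite("pics/w11.png",r["img"])
a=cv2.resize(r["img"][30:210,150:480],None,fx=2.4,fy=2.4,interpolation=cv2.INTER_CUBIC);cv2.imwrite("pics/w11c.png",a)
E
```

```text
6.1 [[565.2, 129.9], [600.6, 133.6]]
5.8 [[567.1, 111.6], [602.4, 115.2]]
95.9 [[567.1, 111.6], [565.2, 129.9]]
10.9 [[578.6, 0.6], [614.6, 7.5]]
10.2 [[581.8, -17.4], [617.4, -11.0]]
100.3 [[581.8, -17.4], [578.6, 0.6]]
clock: 22.85
tool_pos: [533.2, -10.9, 263.6]
tcp_rot: [[0.999, 0.036, -0.001], [0.036, -0.999, 0.0], [-0.001, -0.0, -1.0]]
ft_force: [0.3, 0.1, -0.0]
gripper_width: 0.4
clock: 23.35
tool_pos: [532.8, -8.7, 264.1]
tcp_rot: [[0.999, 0.041, 0.0], [0.041, -0.999, -0.0], [0.0, 0.0, -1.0]]
ft_force: [-0.0, -0.5, 0.4]
gripper_width: 0.3
```

View pics/w11c.png

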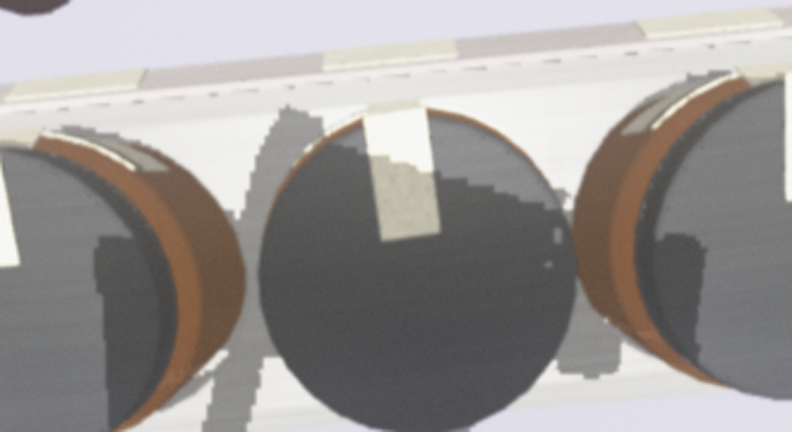

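```bash
python3 e.py w11.pkl 2.4 150 30 '[[[380,241],[364,116]],[[440,233],[428,110]],[[440,233],[380,241]]]'
python3 - <<'E'
from ang import *
r,T=setup("w11.pkl")
# rail lower edge: dashed line (0,113)->(792,33) crop
W=lambda p,z:ray(r,np.array([p])/2.4+[150,30],z,T)[0]
for z in(49,58): print(deg(W((0,113),z)-W((792,35),z))-90)
E
python3 -m creep '[0.01,0.03,0,0,0,0,0, 0.012,0.07,0,0,0,0,0, 0.015,0.115,0,0,0,0,0, 0.015,0.12,0,0,0,0,0, 0.015,0.12,0,0,0,0,0]';python3 -m creep '[0,0,0,0,0,0,0,0,0,0,0,0,0,0,0,0,0,0,0,0,0,0,0,0,0,0,0,0,0,0,0,0,0,0,0]'
python3 - <<'E'
from station import bot
import cv2,pickle
s=bot.sense();r=bot.read_camera("wrist");pickle.dump((s,r),open("w12.pkl","wb"));cv2.imwrite("pics/w12.png",r["img"])
a=cv2.resize(r["img"][30:210,150:480],None,fx=2.4,fy=2.4,interpolation=cv2.INTER_CUBIC);cv2.imwrite("pics/w12c.png",a)
E
```

```text
9.3 [[578.8, 1.2], [614.8, 7.1]]
8.6 [[582.0, -16.9], [617.2, -11.6]]
99.8 [[582.0, -16.9], [578.8, 1.2]]
7.599999999999994
7.599999999999994
clock: 23.9
tool_pos: [552.5, -129.7, 263.8]
tcp_rot: [[0.999, 0.037, -0.0], [0.037, -0.999, 0.0], [-0.0, -0.0, -1.0]]
ft_force: [-0.7, 0.0, -0.5]
gripper_width: 0.5
clock: 24.4
tool_pos: [552.7, -128.1, 264.1]
tcp_rot: [[0.999, 0.041, 0.0], [0.041, -0.999, -0.0], [0.0, 0.0, -1.0]]
ft_force: [-0.3, -1.3, -0.3]
gripper_width: 0.3
```

View pics/w12c.png

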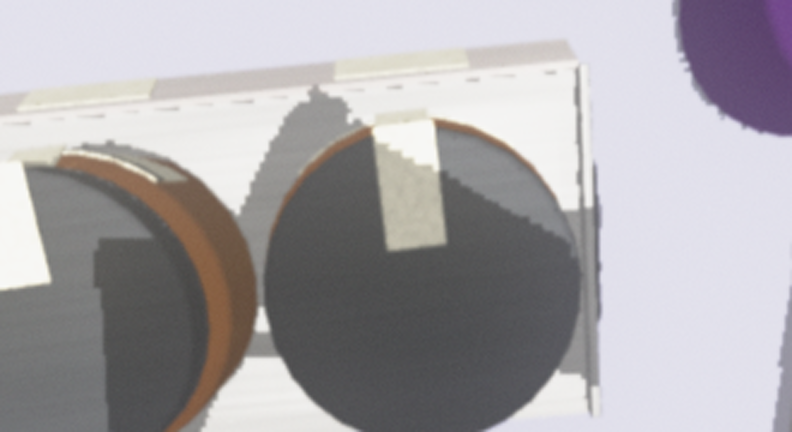

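```bash
python3 e.py w12.pkl 2.4 150 30 '[[[388,251],[372,128]],[[446,244],[434,120]],[[446,244],[388,251]]]'; python3 plan.py 300 -200 380 -88
```

```text
9.5 [[595.8, -120.8], [631.4, -114.8]]
8.6 [[598.6, -138.3], [634.3, -132.9]]
99.1 [[598.6, -138.3], [595.8, -120.8]]
t 24.45 pos [ 552.7 -128.3  264.1] yaw -87.7 F [-0.  -0.1  0.4] w 0.3 
DELTA [-0.2554  0.0615 -0.1159] w [ 0.    -0.     0.005] q [-25.   9.  92.  -0.  79.  63.]
```

The right jar, which I haven't touched, reads 9.1° and the middle one 9.1°. The left reads 6.0°, so I'll give it one more small nudge of about 2.5°.

```bash
python3 -m creep '[0.005,-0.04,0.01,0,0,0,0, 0.007,-0.085,0.02,0,0,0,0, 0.009,-0.13,0.03,0,0,0,0, 0.009,-0.175,0.05,0,0,0,0, 0.009,-0.205,0.085,0,0,0,0]' 10;  python3 -m creep '[0,0,0.01,0,0,0,0, 0,0,0.02,0,0,0,0, 0,0,0.025,0,0,0,0, 0,0,0.025,0,0,0,0, 0,0,0.025,0,0,0,0]' 10;python3 plan.py 570 77 146 -87.7
```

```text
clock: 24.95
tool_pos: [554.9, 79.2, 180.9]
tcp_rot: [[0.999, 0.041, 0.006], [0.041, -0.999, 0.0], [0.006, 0.0, -1.0]]
ft_force: [1.0, -0.7, -1.4]
gripper_width: 0.4
clock: 25.45
tool_pos: [554.4, 75.3, 155.0]
tcp_rot: [[0.999, 0.038, 0.002], [0.038, -0.999, -0.0], [0.002, 0.0, -1.0]]
ft_force: [-0.1, 0.9, 0.1]
gripper_width: 0.3
t 25.45 pos [554.4  75.3 155. ] yaw -87.8 F [-0.1  0.9  0.1] w 0.3 
DELTA [ 0.0157 -0.0011  0.009 ] w [ 0.    -0.002 -0.002] q [-4. 14. 99. -0. 67. 83.]
```

Pressing at (554,75), about −85° round the lid, works as well: the tangent there is almost exactly along tool +x.

```bash
python3 -m creep '[0,0,0.003,0,0,0,0, 0,0,0.006,0,0,0,0, 0,0,0.008,0,0,0,0, 0,0,0.009,0,0,0,0, 0,0,0.0092,0,0,0,0]' 10;python3 plan.py 570 77 146 -87.7; python3 -m creep '[0.001,0,0.0002,0,0,0,0, 0.002,-0.0001,0.0002,0,0,0,0, 0.003,-0.0003,0.0002,0,0,0,0, 0.003,-0.0003,0.0002,0,0,0,0, 0.003,-0.0003,-0.001,0,0,0,0]' 10
```

```text
clock: 25.95
tool_pos: [554.5, 76.0, 146.4]
tcp_rot: [[0.999, 0.04, 0.002], [0.04, -0.999, -0.001], [0.002, 0.001, -1.0]]
ft_force: [-2.5, -2.3, 10.0]
gripper_width: 0.7
t 25.95 pos [554.5  76.  146.4] yaw -87.7 F [-2.5 -2.3 10. ] w 0.7 
DELTA [ 0.0156 -0.0004  0.0004] w [ 0.001 -0.002 -0.   ] q [-4. 15. 99. -0. 66. 83.]
clock: 26.45
tool_pos: [557.0, 76.6, 146.5]
tcp_rot: [[0.999, 0.04, 0.001], [0.04, -0.999, -0.0], [0.001, 0.0, -1.0]]
ft_force: [0.5, 0.7, 0.5]
gripper_width: 0.4
```

```bash
python3 -m creep '[0,0,-0.015,0,0,0,0, -0.01,0,-0.04,0,0,0,0, -0.03,-0.01,-0.07,0,0,0,0, -0.044,-0.03,-0.11,0,0,0,0, -0.044,-0.037,-0.118,0,0,0,0]';python3 -m creep '[0,0,0,0,0,0,0,0,0,0,0,0,0,0,0,0,0,0,0,0,0,0,0,0,0,0,0,0,0,0,0,0,0,0,0]'
python3 - <<'E'
from station import bot
import cv2,pickle
s=bot.sense();r=bot.read_camera("wrist");pickle.dump((s,r),open("w13.pkl","wb"))
a=cv2.resize(r["img"][40:220,240:570],None,fx=2.4,fy=2.4,interpolation=cv2.INTER_CUBIC);cv2.imwrite("pics/w13c.png",a)
E
```

```text
clock: 26.95
tool_pos: [511.9, 113.6, 269.6]
tcp_rot: [[0.999, 0.041, 0.008], [0.041, -0.999, 0.001], [0.008, -0.0, -1.0]]
ft_force: [1.1, -0.2, 0.2]
gripper_width: 0.4
clock: 27.45
tool_pos: [510.8, 111.8, 262.6]
tcp_rot: [[0.999, 0.039, -0.002], [0.039, -0.999, 0.0], [-0.002, -0.0, -1.0]]
ft_force: [-0.2, 0.7, -0.1]
gripper_width: 0.4
```

View pics/w13c.png

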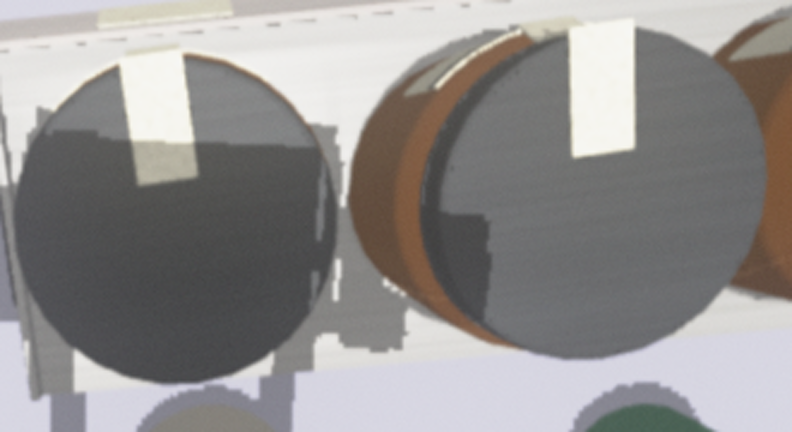

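```bash
python3 e.py w13.pkl 2.4 240 40 '[[[137,185],[120,60]],[[198,177],[183,52]],[[198,177],[137,185]]]'; python3 plan.py 350 -40 400 -88
```

```text
9.2 [[565.8, 129.9], [600.8, 135.6]]
9.4 [[568.8, 111.7], [603.7, 117.5]]
99.5 [[568.8, 111.7], [565.8, 129.9]]
t 27.5 pos [510.8 111.8 262.9] yaw -87.8 F [-0.3  0.1 -0.2] w 0.4 
DELTA [-0.1669  0.1454 -0.1368] w [-0.     0.002  0.004] q [-1.  3. 98. -0. 79. 87.]
```

All three strips now read 9.1–9.3°, within about 1.5° of the rack front at 7.6°. I'll retreat clear for a final look.

```bash
python3 -m creep '[0,0,-0.04,0,0,0,0, 0,-0.01,-0.08,0,0,0,0, -0.02,-0.04,-0.1,0,0,0,0, -0.045,-0.08,-0.11,0,0,0,0, -0.07,-0.12,-0.11,0,0,0,0]';python3 -m creep '[-0.03,-0.04,0,0,0,0,0, -0.06,-0.08,0,0,0,0,0, -0.09,-0.12,0,0,0,0,0, -0.12,-0.16,0,0,0,0,0, -0.15,-0.2,0,0,0,0,0]';python3 -m creep '[0,-0.03,0,0,0,0,0, 0,-0.06,0,0,0,0,0, 0,-0.06,0,0,0,0,0, 0,-0.06,0,0,0,0,0, 0,-0.06,0,0,0,0,0]'
python3 - <<'E'
from station import bot
import cv2,pickle
d={}
for n in("top","scene"):
    r=bot.read_camera(n);d[n]=(bot.sense(),r);cv2.imwrite(f"pics/{n}9.png",r["img"])
pickle.dump(d,open("c2.pkl","wb"))
from h import *
import pickle
o=pickle.load(open("c0.pkl","rb"))
P0=cloud(o["top"]);P=cloud(d["top"][1])
for k,b in dict(pump=(350,470,40,150),oil=(395,470,-150,-70),mill=(650,720,120,195),salt=(695,755,-195,-140)).items():
  for q in(P0,P):
    m=(q[...,0]>b[0])&(q[...,0]<b[1])&(q[...,1]>b[2])&(q[...,1]<b[3])&(q[...,2]>60);print(k,m.sum(),q[m].mean(0).round(1))
E
```

```text
clock: 28.0
tool_pos: [436.4, 230.1, 375.7]
tcp_rot: [[0.999, 0.038, 0.003], [0.038, -0.999, 0.001], [0.003, -0.001, -1.0]]
ft_force: [-0.1, 1.5, -0.1]
gripper_width: 0.4
clock: 28.5
tool_pos: [277.0, 424.4, 373.8]
tcp_rot: [[0.999, 0.039, 0.0], [0.039, -0.999, 0.0], [0.0, -0.0, -1.0]]
ft_force: [0.5, 0.3, -0.2]
gripper_width: 0.5
clock: 29.0
tool_pos: [276.4, 482.3, 373.6]
tcp_rot: [[0.999, 0.039, -0.0], [0.039, -0.999, -0.001], [-0.0, 0.001, -1.0]]
ft_force: [0.4, 0.4, -0.5]
gripper_width: 0.5
pump 788 [408.3  97.1 166.3]
pump 795 [408.2  97.1 166. ]
oil 636 [ 425.7 -104.3  174.7]
oil 639 [ 425.5 -104.3  174.1]
mill 486 [677.4 158.5 173.3]
mill 481 [677.2 158.2 174.4]
salt 225 [ 720.4 -164.8   88.1]
salt 225 [ 720.4 -164.7   88.6]
```

View pics/top9.png

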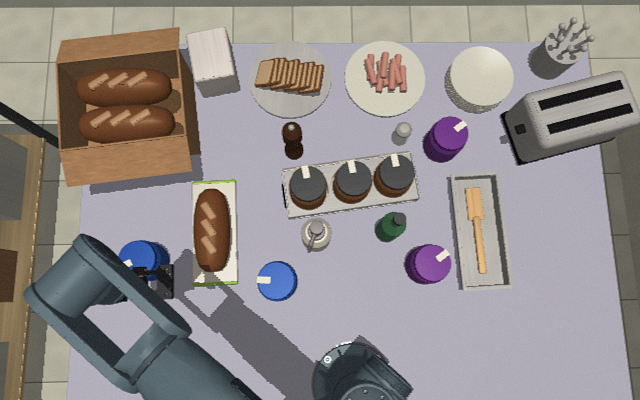

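View pics/scene9.png

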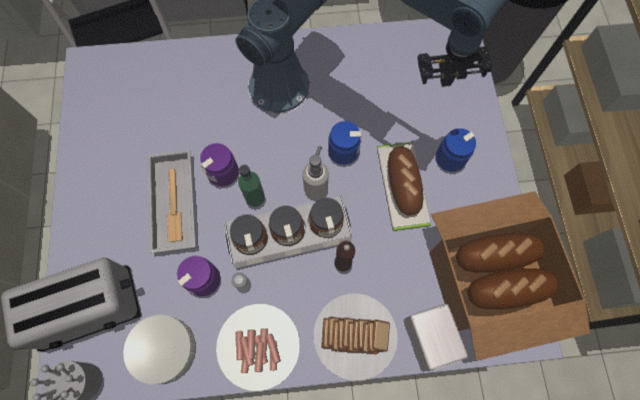

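All three strips point out of the front, the spatula lies in the pan, and the bottles, mill and shaker are unmoved (within 0.3 mm, and heights within about 1 mm). Handing in.

```bash
python3 -c "
from station import bot
print(bot.hand_in())"
```

```text
the job is handed in; nothing more can be done
None
```

The spatula is in the utensil pan and all three jar labels face out of the rack's front. I handed the job in at about 29 s of the 67 s allowed.

- **Spatula:** it went first. I gripped it by the handle and laid it down flat, lengthwise, in the middle of the pan; the pictures from two cameras confirm this.
- **Jars:** I rolled the middle one about −130° and the left one about +135° by fingertip, with 7–11 N of pressure. The left one needed two small corrections. I left the right jar alone because it already faced the front.
- **Label angles:** in the centred wrist views the label strips read left 9.3°, middle 9.1° and right 9.1°. The rack's front is at about 7.6°, so each is within about 1.5°. Some off-centre views disagreed with these by 2–4°, so I relied on the centred ones.
- **Surroundings:** the pump, oil, mill and salt positions match the first pictures to within 0.3 mm (heights to about 1 mm), and the jars stand upright. In the readings after each move, the wrist force stayed below about 12 N.

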